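# Unload the bottle dryer

## Robot

A 6-joint arm with a two-finger parallel gripper is mounted at the origin on the work surface. World frame = base frame: x ahead of the robot, y to its left, z up, the work surface at z = 0. Lengths are in m, angles in rad, forces in N, time in s.
With the tool pointing down it reaches from about 0.325 to 0.875 m from the base axis. Payload 4.4 kg.
Tool frame: the origin (TCP) lies at the centre of the arm's flange, where the gripper is bolted on; the fingertips stand 173 mm ahead of it and the grasp point (between the pads) lies 155 mm ahead of it (manip.tcp_to_grasp is the z of the grasp point in the tool frame, in m); z points along the fingers, x is the direction in which the jaws open and shut, and the axes are right-handed (so a half turn about z gives the same grasp; the last joint's range is limited). The gripper opens to 85 mm and grips with 20 to 120 N. Pads are 22 mm wide; open, the fingers measure 114 mm over their backs; the gripper's body (76 mm by 85 mm) begins 54 mm behind the grasp point. The pads swing forward as they close: fully open they stand 13 mm farther back than shut.
Start: joints at [0.977, 0.207, 1.542, -0, 1.393, -0.15], TCP at [0.247, 0.519, 0.405] pointing down, gripper open.
Joint ranges: [-2.73, 2.73], [-0.86, 2.22], [0.23, 2.46], [-1.11, 4.25], [0.08, 2.63], [-2.82, 2.82]. Speed limits (rad/s): [2.79, 2.79, 3.14, 3.14, 3.14, 3.14].

## Interface

Orientations are given as a unit quaternion [x, y, z, w].
In Python, from station import manip gives the robot as it stands. The module is installed in compiled form; this text tells all that it offers.
- The arm moves only by the tool send_rows, never from a script. Its argument "deltas" is a list of rows, each a list of 2 entries, a list of its own where there are three numbers: the shift along the tool's x, y, z in units of 30 mm (1.0 is 30 mm), then the turn about the tool's z in units of 5 degrees (1.0 is 5 degrees). In form: [[[x, y, z], spin], ...]. A call has 1 to 20 rows; each row shifts and turns the commanded pose from where the row before left it, along the tool's axes as they then stand; what a row does not reach is not made up. A row lasts 1/12 s, in which the tool goes at most 41.7 mm and 7.16 degrees, less where a joint would pass 70% of its speed; a pose out of reach is approached as far as the arm can. A call is refused whole if a number of a shift passes 1 or a number of a turn 1, either way. A call with a gripper value outside its range is refused whole. "jaw" is the opening in per cent of the stroke, from 0 (shut) to 100 (fully open), set as the call begins (left out, the last holds). The fingers move at their own pace and stop on an object; "grip_force" is the grip in N (left out, the last holds). Time passes only in rows, so rows that do not move let the fingers close. It gives the time, the measured TCP pose, the force and the opening at its end, in the units of the state.
- manip.sense(): the state, without advancing time (a new reading comes with each control period).
- manip.camera(name): name is "scene" or "top" or "wrist"; returns a dict with "pixels" (400x640x3 uint8, red, green, blue), "z_map" (400x640 float32, m along the optical axis (not along the pixel's ray), 0 where there is no reading), "vertical_fov" (degrees; the focal length in pixels is half the picture's height over the tangent of half this angle, whatever the lens; pixels are square), "cx", "cy" (the principal point, pixels), "T" (4x4, takes a point from camera to world coordinates); the wrist camera has in their place "hand_eye" (4x4, takes a point from camera to tool coordinates, whose origin is the TCP and whose axes are the tool frame's). Camera axes: x right, y up, looking along -z (the intrinsics and any distortion apply to the point x, -y, -z); pixel columns grow to the right and rows downward; lengths in m; the calibration is good to about 2 mm. The wrist camera is an equidistant fisheye: a pixel r from the principal point sees the ray r / f radians off the axis. A picture is of the moment at which its call begins: read the wrist's pose just before it.
- manip.sign_off(): hands the job in, once; it reports no verdict.
The state is a dict: "time_s": time; "q": joint angles; "qd": joint speeds; "joint_efforts": joint torques, N m; "ee_pos": TCP position; "orientation": TCP orientation; "contact_force": force on the tool from outside, world axes, zero at the start; "wrist_torque": the same for the moment, N m; "finger_gap": finger opening in m.
Only numpy, scipy, OpenCV 4.12 (cv2) and the standard library are available. Lean on these libraries where they do the work, as an engineer would, in place of code of your own. Each camera call takes 0.05 s, during which the arm holds its last target.

## Task

The bottle dryer has finished: push its black rocker switch over to off, then swing the clear lid back past its balance point until it stays open by itself. Lift the square metal bottle out of the tub, lay it on its side on the flap and let go, then take hold of it again at a slant and stand it upright, mouth up, in the middle of the round cork mat; set it down, do not drop it. At the end the switch must be off, the lid open and the other breakfast things where they were.

Things in the scene. Friction and masses are not known exactly. Their poses are not given: they have to be found in the camera images.
- bottle_mid (a point): Centre of the square-section metal bottle, 165 mm long, 0.2 to 0.45 kg. Its +x axis runs from foot to open mouth (x up = upright). The 62 x 62 mm flat-sided body spans x = -82.5 to +37.5 mm, then a 15 mm shoulder and a dark round neck 44 mm across, 30 mm long. It starts lying on a flat side on the rack in the shut tub, lengthwise, neck towards the control pod.
- bottle_foot (a point): Centre of the bottle's foot (its 62 x 62 mm bottom face), 82.5 mm from the bottle's centre; axes as bottle_mid.
- mat: Round cork mat, 150 mm in diameter, 7 mm thick, fixed to the flap; origin at the centre of its underside. A fixed toaster, 190 mm high, stands at the right edge of the flap to the right of the robot: keep clear of it.
- dryer: White countertop bottle dryer, fixed. Origin on the flap under the middle of its open-topped tub; +x from its front (robot side) to its hinge side. Tub outside 180 (x) x 230 (y) x 110 mm high, walls 6 mm, rack (on which the bottle lies) 22 mm above the flap. The control pod, 180 x 70 x 92 mm high, adjoins the tub's -y side (y = -115 to -185 mm).
- lid (a joint): Angle of the clear framed lid (185 x 232 mm, 14 mm thick, about 0.35 kg): 0 shut, growing as its front edge swings up and back (rad). It falls shut when let go below about 1.5, falls open beyond that and rests at its stop, 1.85. Nothing latches it.
- lid_handle (a point): Middle of the lid's handle, a round bar 12 mm thick, 100 mm long, along the dryer's y, on two end posts. Its centre line is 38 mm above the lid's upper face, 165 mm in front of the hinge line and, when shut, 161 mm above the flap. It turns with the lid (the bar can roll between finger pads).
- lid_hinge (a point): Point on the lid's hinge line (middle), 113 mm above the flap at the tub's +x rim; axes as the dryer's, the hinge line is y and the lid opens turning positively about +y.
- rocker (a joint): Angle of the black rocker switch on top of the control pod (rad): 0 = on, the start, with its far half (dryer's +x) raised; 0.4 = off, far half down. Over-centre: it springs back when let go below 0.2 and snaps over by itself beyond. Pressing 20 mm from the pivot takes 3 to 4 N.
- rocker_far (a point): Point on the upper face of the rocker's raised far half, 20 mm from the pivot, where to press; it sinks 8 mm as the switch snaps over. The paddle is 62 mm (dryer's x) by 32 mm, about 107 mm above the flap at its middle.
- rocker_pivot (a point): Middle of the rocker's upper face, above its pivot; axes as the dryer's.
- bowl: White plastic bowl, 140 mm across, 55 mm high, loose; origin under its centre. Leave alone.
- spoon: Steel spoon, 165 mm, lying loose; origin under its middle. Leave alone.
- pitcher: Glass juice pitcher, 104 mm across, 200 mm high, handle at its -y, loose; origin under its centre. Leave alone.
- egg_cup: Porcelain egg cup, 50 mm across, 65 mm high, loose; origin under its centre. Leave alone.
- mug: Blue mug, 80 mm across, 90 mm high, loose; origin under its centre. Leave alone.
- jam_jar: Amber glass jam jar with steel lid, 68 mm across, 95 mm high, loose; origin under its centre. Leave alone.
Mind the look-alikes: they are no part of the job. There is more than one size of the mat; the one meant has the size given above.

How it is judged:
On the way, in this order (a step that is already met when the one before it is completed fails the run):
1. the rocker has snapped over to off (value of joint rocker above 0.3 rad), for 0.2 s.
2. the lid has swung back past its balance point and rests open (value of joint lid above 1.7 rad and velocity of joint lid between -0.2 and 0.2 rad/s), for 0.3 s.
3. the bottle lies on its side on the flap outside the dryer, let go (angle between bottle_mid's own x axis and vertical between 1.45 and 1.69 rad and height (world z) of bottle_mid below 0.042 m and contact force between the fingers and bottle below 0.1 N and linear speed of bottle below 0.03 m/s), for 0.3 s.
At the end, for the whole second after the job is handed in: The bottle stands upright (within 6 degrees), mouth up and at rest on the cork mat, the centre of its foot within 30 mm of the mat's centre; the lid rests open (over 1.7 rad) and the rocker is off (over 0.3 rad) (angle between bottle_mid's own x axis and vertical below 0.1 rad and horizontal distance between bottle_foot and mat below 0.03 m and height (world z) of bottle_foot between 0.003 and 0.014 m and linear speed of bottle below 0.03 m/s and value of joint lid above 1.7 rad and value of joint rocker above 0.3 rad); the robot touches nothing.
It fails at once if a bystander is pushed more than 30 mm or knocked over (distance of any of bowl, spoon, pitcher, egg_cup, mug, jam_jar from where it was at the start of the episode above 0.03 m or angle between any of bowl, pitcher, egg_cup, mug, jam_jar's own z axis and vertical above 0.5 rad).
It fails at once if the upright bottle is dropped: let go with its foot more than 15 mm above the mat (angle between bottle_mid's own x axis and vertical below 0.5 rad and height (world z) of bottle_foot above 0.022 m and contact force between the fingers and bottle below 0.05 N).
It also fails if it takes over 72 s, if anything falls off the work surface, if the arm or the gripper's body presses on something with over 40 N, if the wrist force passes 120 N, or if a joint passes its speed limit or range.

## Working session

There is one attempt and no reset: what is moved stays moved. The work goes in short steps, Python scripts to look and compute and a tool call to move; the robot and the scene stay as the last step left them, time stands still between calls to the robot, and variables do not carry over. Pictures are saved under pics/ and viewed, and the job is handed in when it is done.

Besides the shell and the picture viewer there is one more tool, called after "Call:" by a JSON object that holds its "fn" and its "kwargs", one argument or row to a line. send_rows: Moves the arm, as the interface text tells. Its arguments: {"type":"object","properties":{"deltas":{"type":"array","items":{"type":"array"}},"jaw":{"type":"number"},"grip_force":{"type":"number"}},"required":["deltas"]}

```bash
mkdir -p pics
cat > h.py <<'E'
import numpy as np, cv2
from station import manip
from scipy.spatial.transform import Rotation as R
def snap(n,tag):
    s=manip.sense(); c=manip.camera(n)
    cv2.imwrite(f'pics/{tag}.png',cv2.cvtColor(c['pixels'],cv2.COLOR_RGB2BGR)); 
    np.savez(f'{tag}.npz',**{k:np.asarray(v) for k,v in c.items()},p=s['ee_pos'],o=s['orientation'])
    return c,s
def cloud(c):
    f=200/np.tan(np.radians(c['vertical_fov'])/2)
    v,u=np.mgrid[0:400,0:640]; z=c['z_map']
    P=np.stack([(u-c['cx'])/f*z,-(v-c['cy'])/f*z,-z],-1)
    T=np.array(c['T']); W=P@T[:3,:3].T+T[:3,3]; W[z==0]=np.nan
    return W
E
python3 - <<'E'
from h import *
for n in ('scene','top','wrist'):
    c,s=snap(n,n+'0'); print(n,c['vertical_fov'],c['cx'],c['cy'],c.keys())
    print(np.round(c.get('T',c.get('hand_eye')),3))
print(s, manip.tcp_to_grasp)
E
```

```text
scene 48.931295914663906 324.05783902729314 196.8685760284705 dict_keys(['pixels', 'z_map', 'vertical_fov', 'cx', 'cy', 'T'])
[[-2.660e-01 -6.950e-01  6.680e-01  1.600e+00]
 [ 9.640e-01 -1.920e-01  1.840e-01  2.990e-01]
 [ 1.000e-03  6.930e-01  7.210e-01  1.261e+00]
 [ 0.000e+00  0.000e+00  0.000e+00  1.000e+00]]
top 54.524911964913684 321.28483472344436 199.23364006360555 dict_keys(['pixels', 'z_map', 'vertical_fov', 'cx', 'cy', 'T'])
[[ 0.084  0.975 -0.204  0.308]
 [-0.996  0.081 -0.024 -0.023]
 [-0.007  0.205  0.979  1.26 ]
 [ 0.     0.     0.     1.   ]]
wrist 65.70646984690485 318.6646359782663 199.50932819053057 dict_keys(['pixels', 'z_map', 'vertical_fov', 'cx', 'cy', 'hand_eye'])
[[ 1.     0.001  0.001  0.001]
 [ 0.001 -0.949 -0.315 -0.082]
 [ 0.001  0.315 -0.949  0.03 ]
 [ 0.     0.     0.     1.   ]]
{'time_s': 0.1, 'q': array([ 9.76493669e-01,  2.07375867e-01,  1.54283453e+00,  1.82382682e-05,
        1.39349153e+00, -1.50496697e-01]), 'qd': array([ 1.68426302e-04, -2.48715667e-03, -1.96692684e-03,  8.41095920e-04,
       -2.46467708e-04, -6.98140727e-05]), 'joint_efforts': array([-1.05001018e-03, -3.84094548e+01, -2.92549270e+01, -2.52889386e-04,
        4.77705267e-03, -2.94225129e-05]), 'ee_pos': array([0.24671308, 0.51901743, 0.40360704]), 'orientation': array([ 8.45393741e-01,  5.34142594e-01, -9.69565179e-04,  4.15065923e-04]), 'contact_force': array([-0.2368886 , -0.58886035, -0.34195216]), 'wrist_torque': array([ 0.01779989,  0.01903274, -0.01478135]), 'finger_gap': 0.08544131510022512} 0.1547
```

View pics/scene0.png

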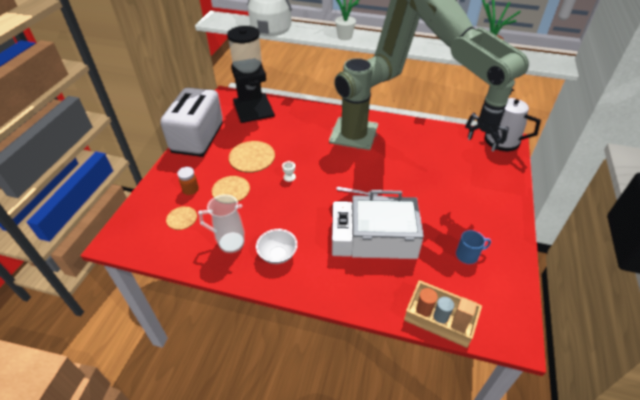

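View pics/top0.png

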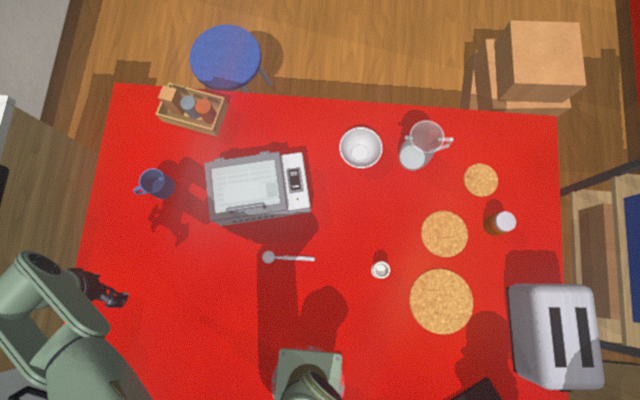

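View pics/wrist0.png

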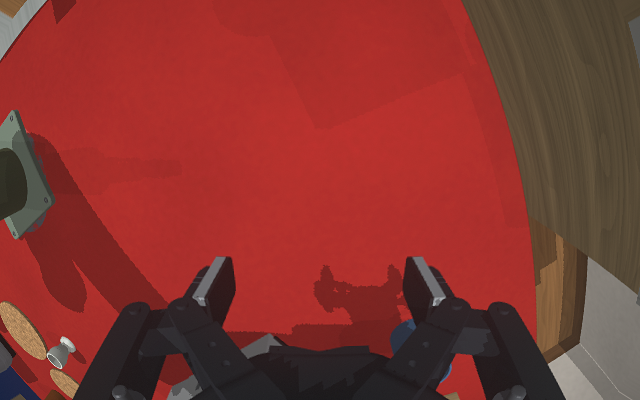

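The top view shows the dryer at about (257,187), its pod and rocker at (294,178), and three mats at (481,180), (444,233) and (441,301). The bowl is at (360,147), the pitcher at (425,140) and the egg cup at (381,270). Next I'll measure positions and mat sizes.

Run:
```python
from h import *
c=dict(np.load('top0.npz')); W=cloud(c); im=c['pixels']
hsv=cv2.cvtColor(im,cv2.COLOR_RGB2HSV)
m=((hsv[...,0]>8)&(hsv[...,0]<25)&(hsv[...,1]>60)&(hsv[...,1]<200)).astype(np.uint8); 
m=cv2.morphologyEx(m,cv2.MORPH_OPEN,np.ones((5,5)))
n,l,st,ce=cv2.connectedComponentsWithStats(m)
for i in range(1,n):
    if st[i,4]>500 and 400<ce[i,0]<520 and ce[i,1]>150:
        P=W[l==i]; P=P[abs(P[:,2])<.03]; r=cv2.minAreaRect(P[:,:2].astype(np.float32)); print('mat',ce[i],P[:,2].mean(),r)
cv2.imwrite('pics/topz.png',cv2.cvtColor(cv2.resize(im[130:250,180:340],None,fx=5,fy=5,interpolation=cv2.INTER_CUBIC),cv2.COLOR_RGB2BGR))
# dryer points
D=W[140:230,195:320].reshape(-1,3)
for lo,hi in((.085,.098),(.098,.11),(.112,.135),(.15,.18)):
    s=D[(D[:,2]>lo)&(D[:,2]<hi)]; print(lo,len(s),cv2.minAreaRect(s[:,:2].astype(np.float32)) if len(s)>3 else '')
for y,x in((178,294),(172,292),(185,297),(187,250),(210,250),(300,440)): print(x,y,W[y,x].round(3))
```

```text
mat [480.44369369 179.65540541] 0.0043827087770054235 ((0.6808879375457764, -0.5160669684410095), (0.11039366573095322, 0.11459346860647202), 46.90883255004883)
mat [443.93216374 233.53976608] 0.006292718758028739 ((0.49025049805641174, -0.3973276615142822), (0.14779315888881683, 0.14926522970199585), 5.112668991088867)
mat [440.85597332 300.98847787] 0.00857796413719591 ((0.2780103385448456, -0.391256183385849), (0.19435642659664154, 0.19404122233390808), 4.09972620010376)
0.085 1058 ((0.576659083366394, 0.20331428945064545), (0.18057096004486084, 0.2970459759235382), 13.560897827148438)
0.098 207 ((0.5336892604827881, 0.18003641068935394), (0.16068999469280243, 0.28204599022865295), 58.573299407958984)
0.112 4437 ((0.5775349736213684, 0.21584008634090424), (0.1942291110754013, 0.28134825825691223), 13.508453369140625)
0.15 161 ((0.4961934983730316, 0.2205994725227356), (0.012405497021973133, 0.10954903811216354), 13.680562973022461)
294 178 [0.606 0.094 0.111]
292 172 [0.625 0.102 0.11 ]
297 185 [0.587 0.083 0.104]
250 187 [0.566 0.224 0.116]
250 210 [0.494 0.213 0.123]
440 300 [ 0.279 -0.389  0.008]
```

View pics/topz.png

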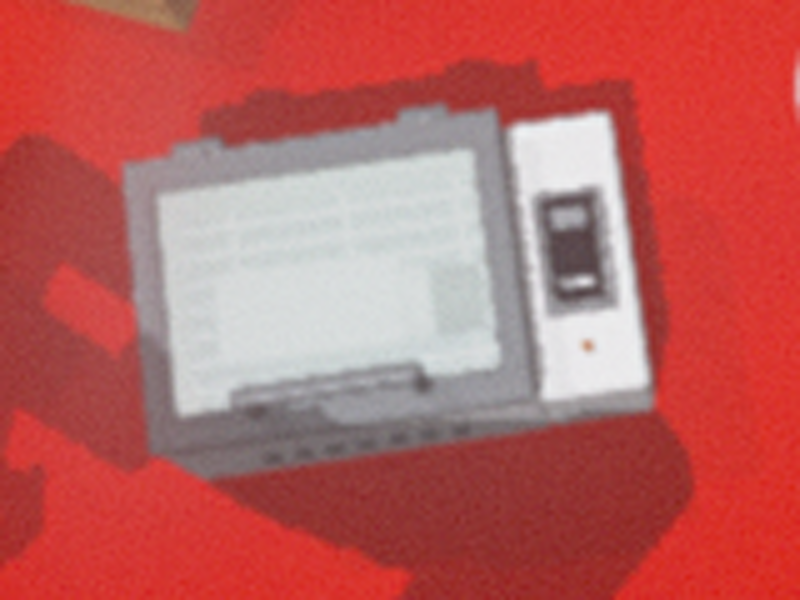

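The mat meant is the middle one, 148 mm across at (0.490,-0.397). The dryer's yaw is about 13.6°. The rocker pivot measured in the picture agrees with the dryer geometry to about 2 mm. First I'll align the jaws with the dryer's x.

Call:
{"fn": "send_rows", "kwargs": {
  "deltas": [
    [[0,0,0],1],
    [[0,0,0],1],
    [[0,0,0],1],
    [[0,0,0],1],
    [[0,0,0],1],
    [[0,0,0],1],
    [[0,0,0],1],
    [[0,0,0],1],
    [[0,0,0],1],
    [[0,0,0],1],
    [[0,0,0],0.2],
    [[0,0,0],0]
  ],
  "jaw": 0
}}

```text
time_s: 1.15
ee_pos: [0.2468, 0.5192, 0.4043]
orientation: [0.993, 0.119, -0.0, 0.0]
contact_force: [-0.9, 0.3, 0.0]
finger_gap: -0.0002
```

```bash
cat >> h.py <<'E'
def need(p,yaw=None):
    s=manip.sense(); M=R.from_quat(s['orientation']).as_matrix()
    d=M.T@(np.array(p)-s['ee_pos'])/.03
    y=np.degrees(np.arctan2(M[1,0],M[0,0]))
    print('t',round(s['time_s'],2),'pos',np.round(s['ee_pos'],4),'yaw',round(y,2),'tiltz',np.round(M[:,2],3),'gap',round(s['finger_gap'],4),'F',np.round(s['contact_force'],1))
    print('units',np.round(d,2))
DY=np.radians(13.6); ex=np.array([np.cos(DY),np.sin(DY),0]); ey=np.array([-ex[1],ex[0],0])
piv=np.array([.603,.0925,0.107])
hand=np.array([.4962,.2206,.161]); hinge=hand+.165*ex; hinge[2]=.113
E
python3 -c "
from h import *
need(piv+.024*ex+[0,0,.173+.03]); print(hinge)"
```

```text
t 1.15 pos [0.2468 0.5192 0.4043] yaw 13.64 tiltz [-0.    -0.001 -1.   ] gap -0.0002 F [-0.9  0.3  0. ]
units [ 8.98 16.62  3.15]
[0.65657357 0.25939845 0.113     ]
```

Call:
{"fn": "send_rows", "kwargs": {
  "deltas": [
    [[0.53,0.98,0],0],
    [[0.53,0.98,0],0],
    [[0.53,0.98,0],0],
    [[0.53,0.98,0],0],
    [[0.53,0.98,0],0],
    [[0.53,0.98,0],0],
    [[0.53,0.98,0],0],
    [[0.53,0.98,0],0],
    [[0.53,0.98,0],0],
    [[0.53,0.98,0],0],
    [[0.53,0.98,0],0],
    [[0.53,0.98,0],0],
    [[0.53,0.98,0],0],
    [[0.53,0.98,0],0],
    [[0.53,0.98,0],0],
    [[0.53,0.98,0],0],
    [[0.53,0.98,0],0],
    [[0,0,0],0],
    [[0,0,0],0]
  ]
}}

```text
time_s: 2.73
ee_pos: [0.6278, 0.0952, 0.404]
orientation: [0.993, 0.117, -0.0, -0.0]
contact_force: [-0.1, 0.8, 0.0]
finger_gap: 0.0003
```

```bash
python3 -c "
from h import *
snap('wrist','w1');snap('top','t1')
need(piv+.024*ex+[0,0,.173+.03])"
```

```text
t 2.83 pos [0.6266 0.0972 0.4042] yaw 13.63 tiltz [-0.001  0.001 -1.   ] gap -0.0 F [-0.2  0.6 -1.1]
units [ 0.   -0.03  3.14]
```

View pics/w1.png

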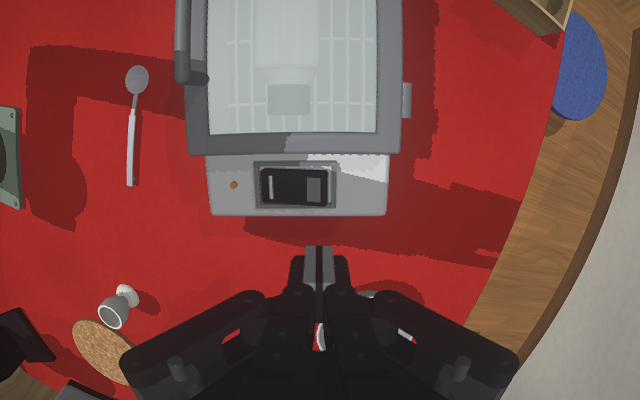

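The wrist view shows the rocker paddle at (262-328, 168-206). Its raised far half is on the right, around (314,190), and the closed tips are at (319,248). Now I'll descend.

Call:
{"fn": "send_rows", "kwargs": {
  "deltas": [
    [[0,0,0.8],0],
    [[0,0,0.8],0],
    [[0,0,0.8],0],
    [[0,0,0.8],0],
    [[0,0,0.4],0],
    [[0,0,0],0]
  ]
}}

```text
time_s: 3.33
ee_pos: [0.6246, 0.0981, 0.2928]
orientation: [0.993, 0.119, -0.004, -0.0]
contact_force: [-1.5, -0.6, -1.1]
finger_gap: 0.0002
```

```bash
python3 -c "
from h import *
snap('wrist','w2')
need(piv+.024*ex+[0,0,.173])"
```

```text
t 3.38 pos [0.6258 0.0979 0.2952] yaw 13.67 tiltz [-0.004  0.    -1.   ] gap 0.0001 F [ 0.5 -0.3  0.5]
units [ 0.02 -0.    0.51]
```

View pics/w2.png

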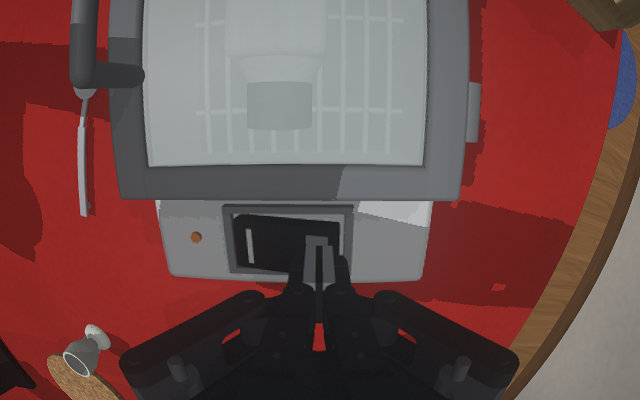

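Call:
{"fn": "send_rows", "kwargs": {
  "deltas": [
    [[0,0,0.2],0],
    [[0,0,0.15],0],
    [[0,0,0.1],0],
    [[0,0,0],0]
  ]
}}

```text
time_s: 3.72
ee_pos: [0.6279, 0.0971, 0.2846]
orientation: [0.993, 0.118, 0.002, -0.0]
contact_force: [1.4, 0.9, 1.1]
finger_gap: 0.0004
```

Call:
{"fn": "send_rows", "kwargs": {
  "deltas": [
    [[0,0,0.1],0],
    [[0,0,0.1],0],
    [[0,0,0],0],
    [[0,0,0],0]
  ]
}}

```text
time_s: 4.05
ee_pos: [0.6272, 0.0967, 0.2774]
orientation: [0.993, 0.118, 0.0, 0.0]
contact_force: [2.3, 0.8, 2.1]
finger_gap: -0.0003
```

```bash
python3 -c "
from h import *
need(piv+.024*ex+[0,0,.173])"
```

```text
t 4.05 pos [0.6272 0.0967 0.2774] yaw 13.57 tiltz [ 0.001 -0.    -1.   ] gap -0.0003 F [2.3 0.8 2.1]
units [-0.02 -0.05 -0.09]
```

Call:
{"fn": "send_rows", "kwargs": {
  "deltas": [
    [[0,0,0.1],0],
    [[0,0,0],0],
    [[0,0,0],0]
  ]
}}

```text
time_s: 4.3
ee_pos: [0.6273, 0.0968, 0.2769]
orientation: [0.993, 0.118, 0.001, 0.0]
contact_force: [-3.1, -0.8, 12.2]
finger_gap: -0.0001
```

```bash
python3 -c "
from h import *
need(piv+.024*ex+[0,0,.173])
snap('wrist','w3')"
```

```text
t 4.3 pos [0.6273 0.0968 0.2769] yaw 13.58 tiltz [ 0.001 -0.    -1.   ] gap -0.0001 F [-3.1 -0.8 12.2]
units [-0.02 -0.05 -0.1 ]
```

View pics/w3.png

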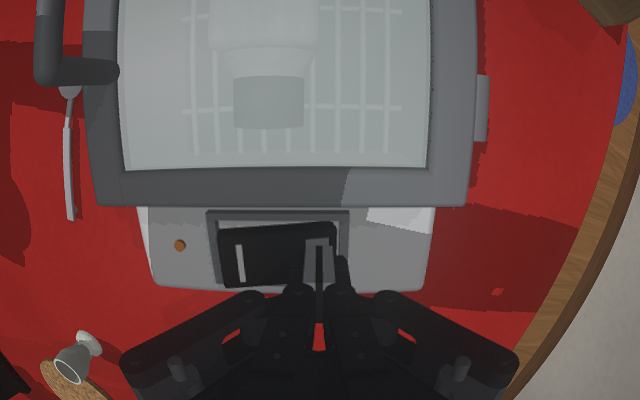

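Fz was 12 N, so the rocker is against its stop. The far half now looks sunk. I'll raise the tool and move it above the handle.

Call:
{"fn": "send_rows", "kwargs": {
  "deltas": [
    [[0,0,-0.8],0],
    [[0,0,-1],0],
    [[0,0,-1],0],
    [[0,0,-0.2],0],
    [[0,0,0],0]
  ],
  "jaw": 60
}}

```text
time_s: 4.77
ee_pos: [0.6276, 0.0968, 0.3672]
orientation: [0.993, 0.118, 0.002, 0.0]
contact_force: [0.4, -0.7, -0.3]
finger_gap: 0.0513
```

```bash
python3 -c "
from h import *
need(hand+[0,0,.154])
snap('wrist','w4')"
```

```text
t 4.77 pos [0.6276 0.0968 0.3672] yaw 13.57 tiltz [ 0.005 -0.    -1.   ] gap 0.0513 F [ 0.4 -0.7 -0.3]
units [-3.3  -5.04  1.72]
```

View pics/w4.png

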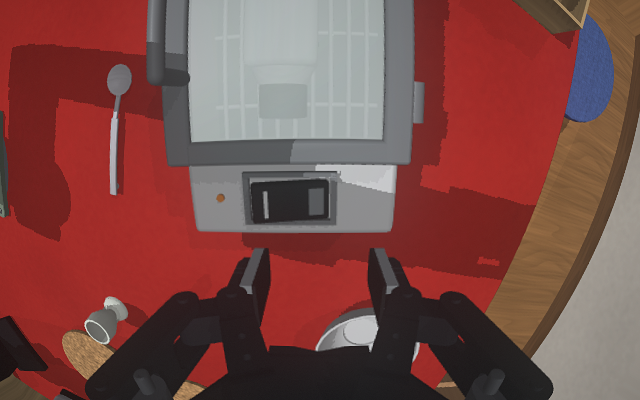

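The near half of the paddle now looks raised, so the switch is off. Moving over the handle.

Call:
{"fn": "send_rows", "kwargs": {
  "deltas": [
    [[-0.55,-0.84,0],0],
    [[-0.55,-0.84,0],0],
    [[-0.55,-0.84,0],0],
    [[-0.55,-0.84,0],0],
    [[-0.55,-0.84,0],0],
    [[-0.55,-0.84,0],0],
    [[0,0,0],0]
  ]
}}

```text
time_s: 5.4
ee_pos: [0.4906, 0.2232, 0.3606]
orientation: [0.993, 0.12, -0.005, -0.0]
contact_force: [-0.1, -0.2, 0.1]
finger_gap: 0.0514
```

```bash
python3 -c "
from h import *
need(hand+[0,0,.154])
snap('wrist','w5')
c,s=snap('scene','s5'); W=cloud(c); 
E=W[150:270,310:430].reshape(-1,3); E=E[(E[:,2]>.15)&(E[:,2]<.172)&(E[:,0]<.53)]; print(len(E), E.mean(0))"
```

```text
t 5.4 pos [0.4906 0.2232 0.3606] yaw 13.81 tiltz [-0.01 -0.   -1.  ] gap 0.0514 F [-0.1 -0.2  0.1]
units [0.18 0.13 1.52]
115 [0.50044942 0.22161612 0.16415224]
```

View pics/w5.png

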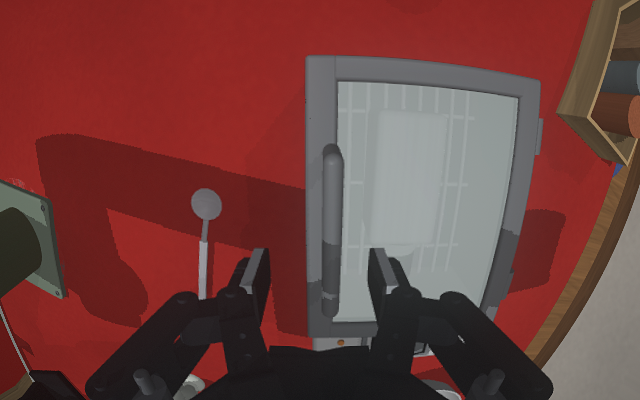

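The bar is seen between the pads, at column ~331 from row 150 to 315. Descending to grip it.

Call:
{"fn": "send_rows", "kwargs": {
  "deltas": [
    [[0.1,0.05,0.5],0],
    [[0.1,0.05,0.5],0],
    [[0,0,0.5],0],
    [[0,0,0],0],
    [[0,0,0],0]
  ]
}}

```text
time_s: 5.92
ee_pos: [0.5017, 0.2181, 0.3172]
orientation: [0.993, 0.117, -0.002, 0.0]
contact_force: [-0.3, 0.1, -0.2]
finger_gap: 0.0514
```

```bash
python3 -c "
from h import *
need(hand+[0,0,.154])
snap('wrist','w6')"
```

```text
t 5.92 pos [0.5017 0.2181 0.3172] yaw 13.49 tiltz [-0.004 -0.001 -1.   ] gap 0.0514 F [-0.3  0.1 -0.2]
units [-0.16 -0.12  0.07]
```

View pics/w6.png

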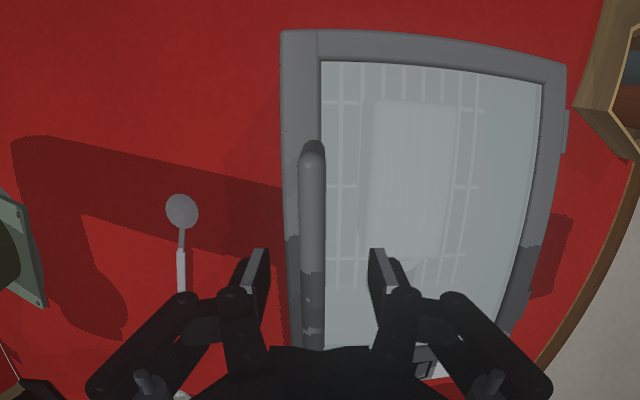

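Call:
{"fn": "send_rows", "kwargs": {
  "deltas": [
    [[-0.1,-0.1,0.05],0],
    [[0,0,0],0],
    [[0,0,0],0],
    [[0,0,0],0],
    [[0,0,0],0],
    [[0,0,0],0]
  ],
  "jaw": 0,
  "grip_force": 30
}}

```text
time_s: 6.47
ee_pos: [0.4975, 0.2213, 0.3184]
orientation: [0.993, 0.118, -0.001, 0.0]
contact_force: [-5.7, -1.7, 6.1]
finger_gap: 0.0107
```

```bash
python3 -c "
from h import *
need(hand+[0,0,.154])
s=manip.sense(); p=s['ee_pos']
r=np.hypot(.165,.048);a0=np.arctan2(.048,.165)
def at(t): return np.array([-r*np.cos(a0+t),r*np.sin(a0+t)])
prev=at(0)
for t in np.arange(.0,1.81,.1):
    q=at(t); print(round(t,2),np.round((q-prev)/.03*[1,-1],2), 'cum',np.round((q-at(0))/.03*[1,-1],2)); prev=q
"
```

```text
t 6.47 pos [0.4975 0.2213 0.3184] yaw 13.59 tiltz [-0.002 -0.001 -1.   ] gap 0.0107 F [-5.7 -1.7  6.1]
units [-0.05  0.01  0.11]
0.0 [ 0. -0.] cum [ 0. -0.]
0.1 [ 0.19 -0.54] cum [ 0.19 -0.54]
0.2 [ 0.24 -0.52] cum [ 0.43 -1.06]
0.3 [ 0.29 -0.49] cum [ 0.72 -1.55]
0.4 [ 0.34 -0.46] cum [ 1.06 -2.02]
0.5 [ 0.38 -0.43] cum [ 1.44 -2.44]
0.6 [ 0.42 -0.39] cum [ 1.86 -2.83]
0.7 [ 0.46 -0.34] cum [ 2.32 -3.17]
0.8 [ 0.49 -0.29] cum [ 2.82 -3.46]
0.9 [ 0.52 -0.24] cum [ 3.33 -3.7 ]
1.0 [ 0.54 -0.19] cum [ 3.87 -3.89]
1.1 [ 0.56 -0.13] cum [ 4.43 -4.03]
1.2 [ 0.57 -0.08] cum [ 5.   -4.11]
1.3 [ 0.57 -0.02] cum [ 5.57 -4.13]
1.4 [0.57 0.04] cum [ 6.14 -4.09]
1.5 [0.57 0.09] cum [ 6.71 -4.  ]
1.6 [0.55 0.15] cum [ 7.26 -3.85]
1.7 [0.54 0.2 ] cum [ 7.8  -3.65]
1.8 [0.51 0.26] cum [ 8.31 -3.39]
```

Gripped on the 12 mm bar. Swinging the lid along the arc, first part.

Call:
{"fn": "send_rows", "kwargs": {
  "deltas": [
    [[0.19,0,-0.54],0],
    [[0.24,0,-0.52],0],
    [[0.29,0,-0.49],0],
    [[0.34,0,-0.46],0],
    [[0.38,0,-0.43],0],
    [[0.42,0,-0.39],0],
    [[0,0,0],0],
    [[0,0,0],0]
  ]
}}

```text
time_s: 7.13
ee_pos: [0.5516, 0.2344, 0.4057]
orientation: [0.993, 0.118, -0.001, 0.0]
contact_force: [-10.9, -3.6, 11.1]
finger_gap: 0.0109
```

```bash
python3 -c "
from h import *
need(hinge)
snap('wrist','w7');snap('scene','s7')"
```

```text
t 7.13 pos [0.5516 0.2344 0.4057] yaw 13.6 tiltz [-0.003 -0.001 -1.   ] gap 0.0109 F [-10.9  -3.6  11.1]
units [3.62 0.01 9.75]
```

View pics/s7.png

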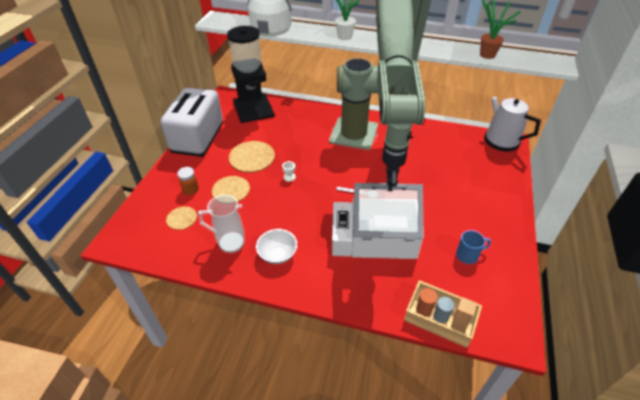

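Call:
{"fn": "send_rows", "kwargs": {
  "deltas": [
    [[0.41,0,-0.4],0],
    [[0.46,0,-0.35],0],
    [[0.52,0,-0.26],0],
    [[0.54,0,-0.19],0],
    [[0.56,0,-0.13],0],
    [[0,0,0],0],
    [[0,0,0],0]
  ]
}}

```text
time_s: 7.82
ee_pos: [0.6254, 0.2521, 0.4438]
orientation: [0.993, 0.118, 0.001, -0.0]
contact_force: [-1.9, -0.2, 5.8]
finger_gap: 0.0106
```

```bash
python3 -c "
from h import *
need(hinge)"
```

```text
t 7.82 pos [0.6254 0.2521 0.4438] yaw 13.57 tiltz [ 0.002  0.001 -1.   ] gap 0.0106 F [-1.9 -0.2  5.8]
units [1.040e+00 1.000e-02 1.103e+01]
```

Call:
{"fn": "send_rows", "kwargs": {
  "deltas": [
    [[0.57,0,-0.09],0],
    [[0.57,0,-0.03],0],
    [[0.57,0,0.03],0],
    [[0.57,0,0.08],0],
    [[0,0,0],0],
    [[0,0,0],0]
  ]
}}

```text
time_s: 8.32
ee_pos: [0.6916, 0.2681, 0.443]
orientation: [0.993, 0.118, 0.001, -0.0]
contact_force: [0.3, 1.0, 1.8]
finger_gap: 0.0105
```

```bash
python3 -c "
from h import *
need(hinge)
snap('scene','s8');snap('wrist','w8')"
```

```text
t 8.32 pos [0.6916 0.2681 0.443 ] yaw 13.58 tiltz [ 0.002  0.    -1.   ] gap 0.0105 F [0.3 1.  1.8]
units [-1.22e+00  1.00e-02  1.10e+01]
```

View pics/w8.png

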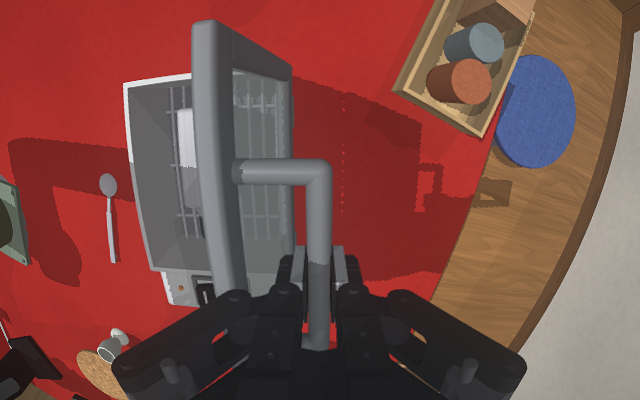

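The lid stands almost vertical and the bar is held. I'll carry it on past the balance point.

Call:
{"fn": "send_rows", "kwargs": {
  "deltas": [
    [[0.55,0,0.13],0],
    [[0.54,0,0.19],0],
    [[0.3,0,0.13],0],
    [[0,0,0],0],
    [[0,0,0],0]
  ]
}}

```text
time_s: 8.83
ee_pos: [0.7316, 0.2778, 0.4291]
orientation: [0.993, 0.118, -0.0, 0.0]
contact_force: [0.3, 0.1, 0.9]
finger_gap: 0.0105
```

```bash
python3 -c "
from h import *
need(hinge)"
```

```text
t 8.83 pos [0.7316 0.2778 0.4291] yaw 13.58 tiltz [-0. -0. -1.] gap 0.0105 F [0.3 0.1 0.9]
units [-2.570e+00  1.000e-02  1.054e+01]
```

Call:
{"fn": "send_rows", "kwargs": {
  "deltas": [
    [[0,0,0],0],
    [[0,0,0],0],
    [[0,0,0],0],
    [[0,0,-0.4],0],
    [[0,0,-0.8],0],
    [[0,0,-0.8],0],
    [[0,0,-0.5],0],
    [[0,0,0],0]
  ],
  "jaw": 28
}}

```text
time_s: 9.5
ee_pos: [0.7318, 0.2777, 0.5118]
orientation: [0.993, 0.118, 0.005, -0.001]
contact_force: [0.9, -0.2, 1.3]
finger_gap: 0.0239
```

```bash
python3 -c "
from h import *
need(hinge)
snap('scene','s9');snap('wrist','w9')"
```

```text
t 9.5 pos [0.7318 0.2777 0.5118] yaw 13.57 tiltz [ 0.01   0.003 -1.   ] gap 0.0239 F [ 0.9 -0.2  1.3]
units [-2.720e+00  1.000e-02  1.327e+01]
```

View pics/w9.png

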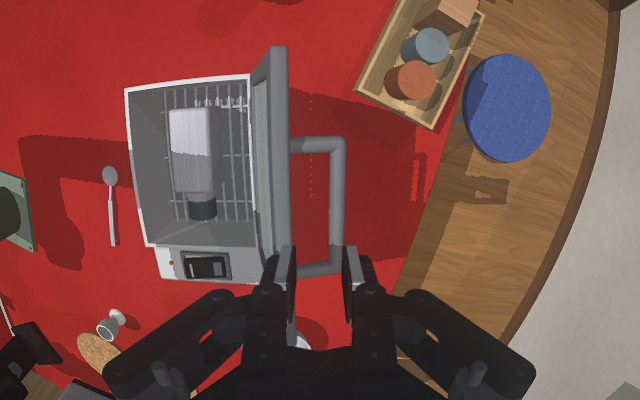

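View pics/s9.png

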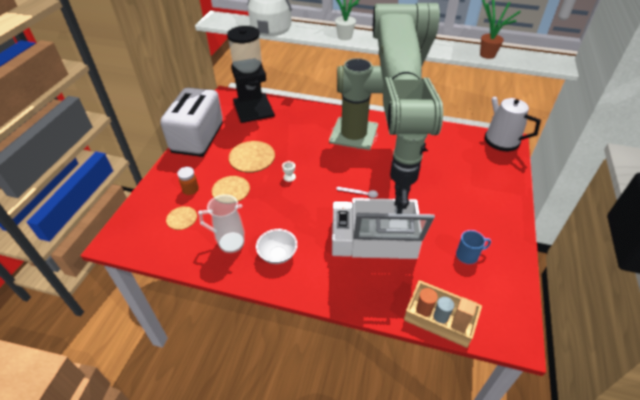

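The lid rests open, tilted back past vertical, and the bottle is visible at (190,150) with its dark neck at (202,207). I'll locate it from the wrist depth.

```bash
cat >> h.py <<'E'
def wcloud(c,p,o):
    f=200/np.tan(np.radians(c['vertical_fov'])/2)
    v,u=np.mgrid[0:400,0:640]; dx=u-c['cx']; dy=v-c['cy']; r=np.hypot(dx,dy)+1e-9; th=r/f
    z=c['z_map']; k=np.tan(th)/r*z
    P=np.stack([dx*k,-dy*k,-z],-1); H=np.array(c['hand_eye']); P=P@H[:3,:3].T+H[:3,3]
    W=P@R.from_quat(o).as_matrix().T+p; W[z==0]=np.nan
    return W
E
python3 - <<'E'
from h import *
c=dict(np.load('w9.npz')); W=wcloud(c,c['p'],c['o'])
for u,v in((190,115),(190,150),(190,185),(202,207),(130,170),(60,170),(205,265)): print(u,v,W[v,u].round(4), c['pixels'][v,u])
reg=np.zeros((400,640),bool); reg[100:225,160:222]=1
P=W[reg]; 
rel=P-(hinge-[0,0,.113]-.09*ex); a=rel@ex; b=rel@ey; h=P[:,2]
for lo,hi in ((.06,.08),(.078,.09)):
    m=(h>lo)&(h<hi); print(lo,m.sum(),'x',np.percentile(a[m],[2,50,98]).round(4),'y',np.percentile(b[m],[2,50,98]).round(4),np.median(h[m]))
m=(h>.077)&(h<.09); r=cv2.minAreaRect(P[m][:,:2].astype(np.float32)); print(r)
t=cv2.minAreaRect(W[90:230,150:230].reshape(-1,3)[(W[90:230,150:230,2].ravel()>.045)][:,:2].astype(np.float32)); print(t)
E
```

```text
190 115 [0.5515 0.306  0.0855] [201 199 207]
190 150 [0.5587 0.2587 0.0845] [185 184 191]
190 185 [nan nan nan] [130 129 134]
202 207 [0.5841 0.1771 0.0758] [66 68 69]
130 170 [0.4095 0.1792 0.0014] [123  36  33]
60 170 [0.2185 0.1421 0.0012] [123  36  33]
205 265 [0.6065 0.1026 0.1084] [46 41 43]
0.06 1093 x [-0.0277  0.0081  0.0254] y [-0.0838 -0.0508  0.0784] 0.0726612425077246
0.078 3508 x [-0.034  -0.0033  0.0237] y [-0.0404  0.0219  0.0778] 0.08503088335356335
((0.5634251832962036, 0.23594732582569122), (0.06185189262032509, 0.16397637128829956), 12.515024185180664)
((0.5413623452186584, 0.23330354690551758), (0.11635881662368774, 0.21994364261627197), 13.853134155273438)
```

Run:
```python
from h import *
need([.565,.235,.216])
c=dict(np.load('top0.npz')); W=cloud(c)
for n,u,v in (('egg',381,270),('spoonA',268,257),('spoonB',313,259),('bowl',360,147),('pitch',413,157),('jar',503,222),('mug',152,182)): print(n,W[v,u].round(3))
```

```text
t 9.6 pos [0.7318 0.2778 0.5059] yaw 13.57 tiltz [ 0.002  0.001 -1.   ] gap 0.0238 F [ 0.3  0.1 -0.1]
units [-5.76  0.08  9.65]
egg [ 0.354 -0.196  0.039]
spoonA [0.366 0.162 0.004]
spoonB [0.372 0.018 0.006]
bowl [ 0.759 -0.108  0.009]
pitch [ 0.695 -0.261  0.134]
jar [ 0.526 -0.548  0.093]
mug [0.579 0.573 0.012]
```

Call:
{"fn": "send_rows", "kwargs": {
  "deltas": [
    [[-0.94,0,0],0],
    [[-0.94,0,0],0],
    [[-0.94,0,0],0],
    [[-0.94,0,0],0],
    [[-0.94,0,0],0],
    [[-0.94,0,0],0],
    [[0,0,0],0],
    [[0,0,0],0]
  ],
  "jaw": 100
}}

```text
time_s: 10.27
ee_pos: [0.5659, 0.2379, 0.5023]
orientation: [0.993, 0.118, -0.002, 0.0]
contact_force: [-0.2, -0.7, 0.4]
finger_gap: 0.0856
```

Run:
```python
from h import *
need([.565,.235,.216])
snap('wrist','w10')
```

```text
t 10.27 pos [0.5659 0.2379 0.5023] yaw 13.59 tiltz [-0.004 -0.001 -1.   ] gap 0.0856 F [-0.2 -0.7  0.4]
units [-0.02  0.08  9.54]
```

View pics/w10.png

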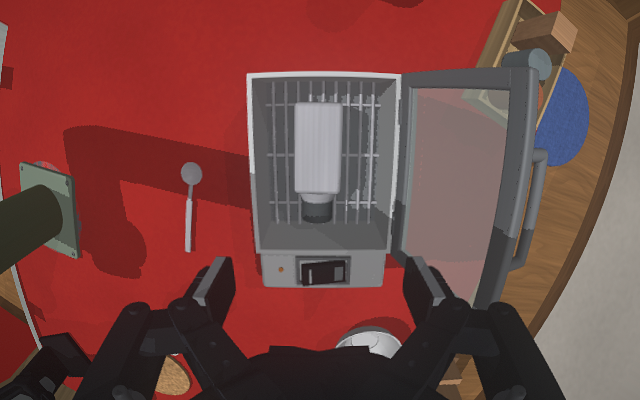

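The bottle's body spans columns 295–341, which is centred under the jaws. Descending.

Call:
{"fn": "send_rows", "kwargs": {
  "deltas": [
    [[0,0.1,1],0],
    [[0,0,1],0],
    [[0,0,1],0],
    [[0,0,1],0],
    [[0,0,1],0],
    [[0,0,1],0],
    [[0,0,0.5],0],
    [[0,0,0],0]
  ]
}}

```text
time_s: 10.98
ee_pos: [0.5672, 0.2346, 0.3028]
orientation: [0.993, 0.118, -0.005, 0.001]
contact_force: [-0.4, 0.2, -0.5]
finger_gap: 0.0852
```

Run:
```python
from h import *
need([.565,.235,.216])
snap('wrist','w11')
```

```text
t 10.98 pos [0.5672 0.2346 0.3028] yaw 13.55 tiltz [-0.011 -0.003 -1.   ] gap 0.0852 F [-0.4  0.2 -0.5]
units [-0.04 -0.03  2.89]
```

View pics/w11.png

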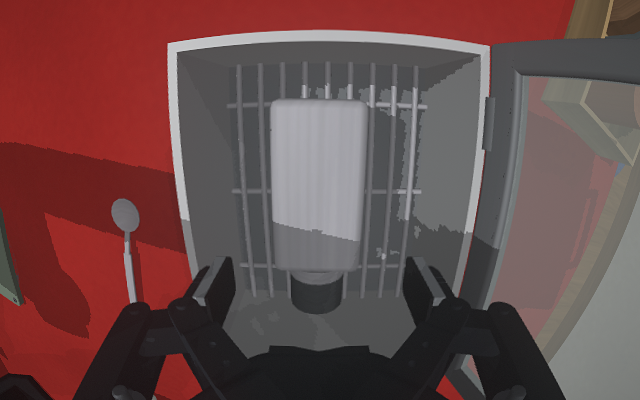

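Call:
{"fn": "send_rows", "kwargs": {
  "deltas": [
    [[0,0,0.6],0],
    [[0,0,0.6],0],
    [[0,0,0.6],0],
    [[0,0,0.5],0],
    [[0,0,0.4],0],
    [[0,0,0.15],0],
    [[0,0,0],0],
    [[0,0,0],0]
  ]
}}

```text
time_s: 11.7
ee_pos: [0.5691, 0.2354, 0.2248]
orientation: [0.993, 0.118, 0.001, -0.0]
contact_force: [0.3, 0.2, 0.3]
finger_gap: 0.0851
```

Run:
```python
from h import *
need([.565,.235,.216])
snap('wrist','w12')
```

```text
t 11.7 pos [0.5691 0.2354 0.2248] yaw 13.57 tiltz [ 0.002  0.    -1.   ] gap 0.0851 F [0.3 0.2 0.3]
units [-0.13 -0.02  0.29]
```

View pics/w12.png

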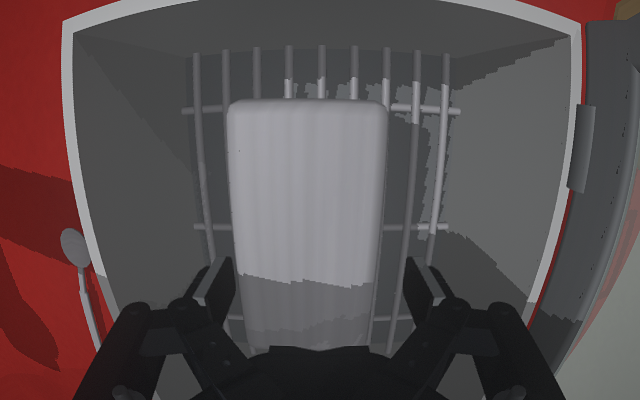

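Call:
{"fn": "send_rows", "kwargs": {
  "deltas": [
    [[-0.13,0,0.15],0],
    [[0,0,0.1],0],
    [[0,0,0],0]
  ]
}}

```text
time_s: 12.0
ee_pos: [0.5639, 0.2342, 0.2159]
orientation: [0.993, 0.118, -0.0, 0.0]
contact_force: [-0.7, 0.3, 0.6]
finger_gap: 0.0852
```

Call:
{"fn": "send_rows", "kwargs": {
  "deltas": [
    [[0,0,0],0],
    [[0,0,0],0],
    [[0,0,0],0],
    [[0,0,0],0],
    [[0,0,0],0]
  ],
  "jaw": 0,
  "grip_force": 50
}}

```text
time_s: 12.42
ee_pos: [0.5647, 0.2343, 0.2167]
orientation: [0.993, 0.118, 0.0, -0.0]
contact_force: [0.7, -0.2, 1.5]
finger_gap: 0.0612
```

Gripped at a gap of 61 mm. Lifting, then carrying it to the free area near (0.50,-0.13).

Call:
{"fn": "send_rows", "kwargs": {
  "deltas": [
    [[0,0,-0.5],0],
    [[0,0,-0.8],0],
    [[0,0,-0.8],0],
    [[0,0,-0.8],0],
    [[0,0,-0.8],0],
    [[0,0,-0.8],0],
    [[0,0,0],0],
    [[0,0,0],0]
  ]
}}

```text
time_s: 13.08
ee_pos: [0.5647, 0.2343, 0.3521]
orientation: [0.993, 0.118, 0.001, -0.0]
contact_force: [-0.3, 0.3, -3.5]
finger_gap: 0.0616
```

Run:
```python
from h import *
need([.5,-.13,.194])
snap('wrist','w13')
```

```text
t 13.08 pos [0.5647 0.2343 0.3521] yaw 13.57 tiltz [ 0.003  0.001 -1.   ] gap 0.0616 F [-0.3  0.3 -3.5]
units [-4.96 11.3   5.26]
```

View pics/w13.png

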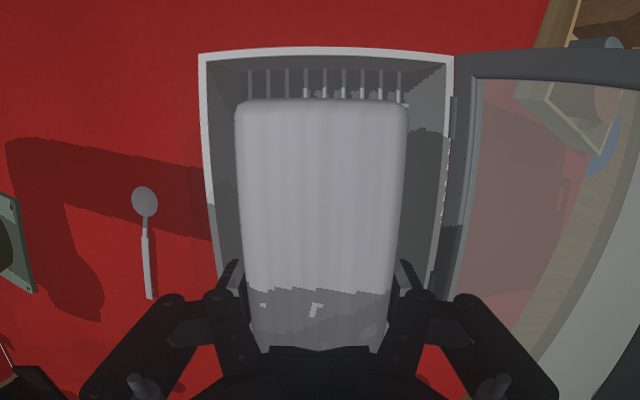

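The bottle is held level and weighs about 3.5 N. Carrying it over the pod.

Call:
{"fn": "send_rows", "kwargs": {
  "deltas": [
    [[-0.41,0.94,0],0],
    [[-0.41,0.94,0],0],
    [[-0.41,0.94,0],0],
    [[-0.41,0.94,0],0],
    [[-0.41,0.94,0],0],
    [[-0.41,0.94,0],0],
    [[-0.41,0.94,0],0],
    [[-0.41,0.94,0],0],
    [[-0.41,0.94,0],0],
    [[-0.41,0.94,0],0],
    [[-0.41,0.94,0],0],
    [[-0.41,0.94,0],0],
    [[0,0,0],0],
    [[0,0,0],0]
  ]
}}

```text
time_s: 14.3
ee_pos: [0.4992, -0.1305, 0.3485]
orientation: [0.993, 0.116, -0.002, -0.001]
contact_force: [0.4, -0.3, -2.5]
finger_gap: 0.0614
```

Run:
```python
from h import *
need([.5,-.13,.195])
c,s=snap('scene','s14')
W=cloud(c)
```

```text
t 14.3 pos [ 0.4992 -0.1305  0.3485] yaw 13.37 tiltz [-0.005  0.002 -1.   ] gap 0.0614 F [ 0.4 -0.3 -2.5]
units [0.05 0.01 5.12]
```

View pics/s14.png

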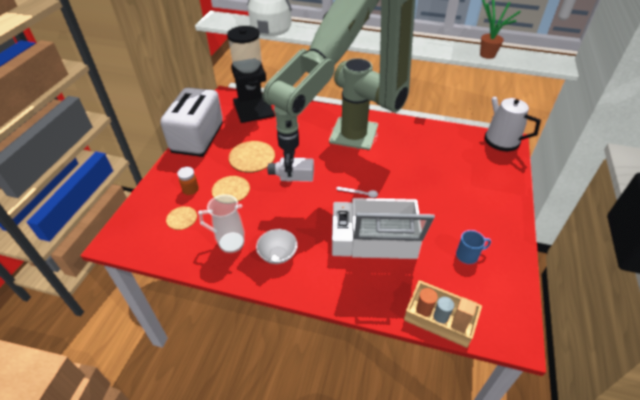

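Lid still open and the pod cleared. Lowering.

Call:
{"fn": "send_rows", "kwargs": {
  "deltas": [
    [[0,0,0.8],0],
    [[0,0,0.8],0],
    [[0,0,0.8],0],
    [[0,0,0.8],0],
    [[0,0,0.7],0],
    [[0,0,0.6],0],
    [[0,0,0.4],0],
    [[0,0,0.1],0],
    [[0,0,0],0],
    [[0,0,0],0]
  ]
}}

```text
time_s: 15.18
ee_pos: [0.5009, -0.129, 0.2018]
orientation: [0.993, 0.119, 0.0, 0.0]
contact_force: [-0.5, -0.2, -2.7]
finger_gap: 0.0614
```

Call:
{"fn": "send_rows", "kwargs": {
  "deltas": [
    [[0,0,0.1],0],
    [[0,0,0.1],0],
    [[0,0,0],0],
    [[0,0,0],0]
  ]
}}

```text
time_s: 15.52
ee_pos: [0.5005, -0.1294, 0.1956]
orientation: [0.993, 0.118, 0.0, 0.0]
contact_force: [-0.4, -0.4, -2.6]
finger_gap: 0.0617
```

Call:
{"fn": "send_rows", "kwargs": {
  "deltas": [
    [[0,0,0.05],0],
    [[0,0,0],0],
    [[0,0,0],0]
  ]
}}

```text
time_s: 15.77
ee_pos: [0.5008, -0.1295, 0.1947]
orientation: [0.993, 0.118, 0.0, 0.0]
contact_force: [-0.4, 0.4, 4.4]
finger_gap: 0.0616
```

The bottle is down with contact at 4.4 N. Releasing and rising.

Call:
{"fn": "send_rows", "kwargs": {
  "deltas": [
    [[0,0,0],0],
    [[0,0,0],0],
    [[0,0,0],0],
    [[0,0,0],0],
    [[0,0,0],0],
    [[0,0,-0.7],0],
    [[0,0,-1],0],
    [[0,0.6,-1],0],
    [[0,0.6,-1],0],
    [[0,0.6,-0.3],0],
    [[0,0.6,0],0],
    [[0,0,0],0],
    [[0,0,0],0]
  ],
  "jaw": 100
}}

```text
time_s: 16.85
ee_pos: [0.5172, -0.1999, 0.3138]
orientation: [0.993, 0.117, 0.0, -0.0]
contact_force: [0.2, -0.1, -0.1]
finger_gap: 0.0854
```

Run:
```python
from h import *
need([.5,-.13,.195])
c,s=snap('wrist','w15')
W=wcloud(c,s['ee_pos'],s['orientation'])
t=manip.camera('top'); V=cloud(t)
cv2.imwrite('pics/t15.png',cv2.cvtColor(t['pixels'],cv2.COLOR_RGB2BGR))
for nm,A in (('wrist',W),('top',V)):
    Q=A.reshape(-1,3); Q=Q[(abs(Q[:,0]-.5)<.1)&(abs(Q[:,1]+.12)<.13)]
    m=(Q[:,2]>.052)&(Q[:,2]<.07); b=Q[m]; print(nm,m.sum(), np.median(b[:,2]) if m.sum() else '', cv2.minAreaRect(b[:,:2].astype(np.float32)) if m.sum()>9 else '')
    m=(Q[:,2]>.02)&(Q[:,2]<.07); b=Q[m]; print(nm,m.sum(), cv2.minAreaRect(b[:,:2].astype(np.float32)) if m.sum()>9 else '')
```

```text
t 16.85 pos [ 0.5172 -0.1999  0.3138] yaw 13.49 tiltz [-0.  0. -1.] gap 0.0854 F [ 0.2 -0.1 -0.1]
units [-0.02 -2.4   3.96]
wrist 14915 0.06271885362486906 ((0.5001878142356873, -0.12897512316703796), (0.062289848923683167, 0.16478368639945984), 12.953520774841309)
wrist 16222 ((0.5002453923225403, -0.12922537326812744), (0.062289848923683167, 0.16529731452465057), 12.953520774841309)
top 467 0.060884384686285875 ((0.5000222325325012, -0.1288958638906479), (0.06183726713061333, 0.1631769835948944), 13.817501068115234)
top 567 ((0.5000001192092896, -0.12968280911445618), (0.06225617229938507, 0.16520965099334717), 13.817499160766602)
```

View pics/w15.png

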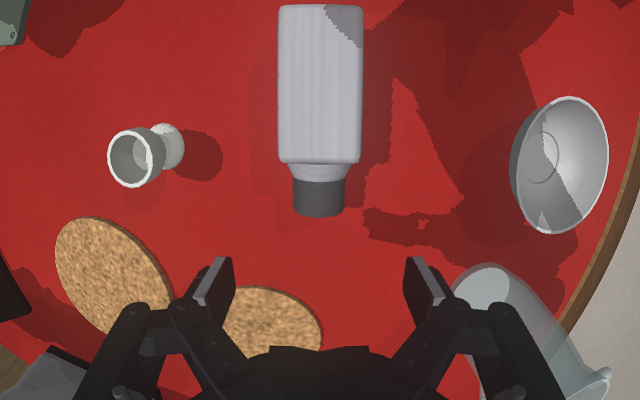

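The bottle lies flat (top face at 62 mm) at (0.500,-0.129), and the wrist and top views agree. The TCP is now over the neck, 73 mm along. This interface can't tilt the tool, so I'll take the neck lightly and let the bottle swing foot-down about the pads.

Call:
{"fn": "send_rows", "kwargs": {
  "deltas": [
    [[0,0,0.8],0],
    [[0,0,0.8],0],
    [[0,0,0.8],0],
    [[0,0,0.8],0],
    [[0,-0.05,0.6],0],
    [[0,0,0.4],0],
    [[0,0,0.15],0],
    [[0,0,0],0],
    [[0,0,0],0]
  ]
}}

```text
time_s: 17.7
ee_pos: [0.5173, -0.1977, 0.1838]
orientation: [0.993, 0.118, 0.0, 0.0]
contact_force: [0.5, 0.4, 0.1]
finger_gap: 0.0853
```

Call:
{"fn": "send_rows", "kwargs": {
  "deltas": [
    [[0,0,0],0],
    [[0,0,0],0],
    [[0,0,0],0],
    [[0,0,0],0],
    [[0,0,0],0],
    [[0,0,0],0]
  ],
  "jaw": 40,
  "grip_force": 20
}}

```text
time_s: 18.2
ee_pos: [0.5174, -0.1983, 0.1843]
orientation: [0.993, 0.118, 0.001, 0.001]
contact_force: [0.2, -0.4, 5.6]
finger_gap: 0.044
```

Run:
```python
from h import *
need([.517,-.198,.183])
c,s=snap('wrist','w16')
```

```text
t 18.2 pos [ 0.5174 -0.1983  0.1843] yaw 13.57 tiltz [ 0.002 -0.001 -1.   ] gap 0.044 F [ 0.2 -0.4  5.6]
units [-0.01 -0.01  0.04]
```

View pics/w16.png

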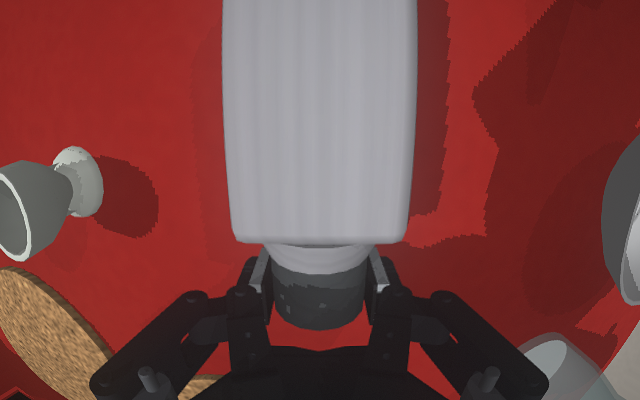

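The neck is gripped, gap 44.0 mm. Lifting slowly.

Call:
{"fn": "send_rows", "kwargs": {
  "deltas": [
    [[0,0,-0.3],0],
    [[0,0,-0.3],0],
    [[0,-0.05,-0.3],0],
    [[0,-0.05,-0.3],0],
    [[0,-0.1,-0.3],0],
    [[0,-0.1,-0.3],0],
    [[0,-0.1,-0.3],0],
    [[0,0,0],0],
    [[0,0,0],0]
  ]
}}

```text
time_s: 19.0
ee_pos: [0.5144, -0.1861, 0.2472]
orientation: [0.993, 0.118, 0.001, 0.001]
contact_force: [0.5, 0.1, -2.9]
finger_gap: 0.0438
```

Run:
```python
from h import *
need([.517,-.198,.183])
c,s=snap('wrist','w17')
c,s=snap('scene','s17')
im=cv2.imread('pics/s17.png')[100:260,220:380]; cv2.imwrite('pics/s17z.png',cv2.resize(im,None,fx=3.5,fy=3.5,interpolation=cv2.INTER_CUBIC))
```

```text
t 19.0 pos [ 0.5144 -0.1861  0.2472] yaw 13.6 tiltz [ 0.002 -0.001 -1.   ] gap 0.0438 F [ 0.5  0.1 -2.9]
units [-0.01  0.4   2.14]
```

View pics/w17.png

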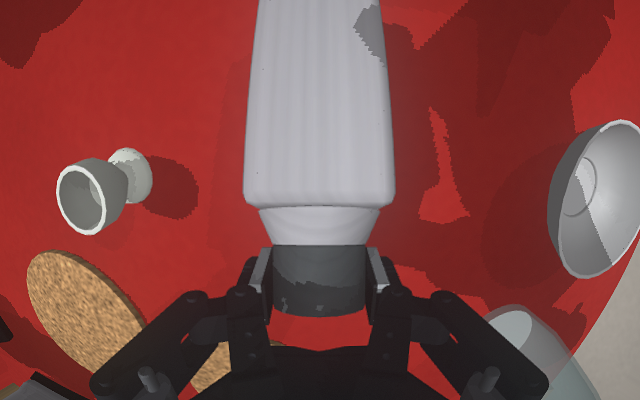

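View pics/s17z.png

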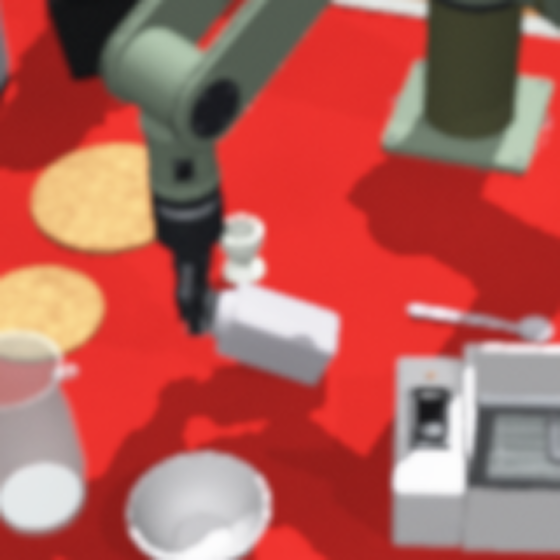

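The bottle pivots in the pads, foot dropping. I'll measure its tilt from the depth.

```bash
cat >> h.py <<'E'
def tilt(c,s,show=True):
    W=wcloud(c,s['ee_pos'],s['orientation']); M=R.from_quat(s['orientation']).as_matrix()
    g=s['ee_pos']+M[:,2]*.155
    # body points in tool frame relative to grasp, within |x|<20mm
    Q=((W-g)@M).reshape(-1,3); px=c['pixels'].reshape(-1,3).astype(int)
    m=(abs(Q[:,0])<.02)&(Q[:,1]<-.0)&(Q[:,1]>-.2)&(np.linalg.norm(Q[:,1:],axis=1)<.19)&(W[...,2].ravel()>.012)&(px.min(1)>90)
    Q=Q[m]; d=np.linalg.norm(Q[:,1:],axis=1); 
    print('n',len(Q),'d',np.percentile(d,[2,50,98]).round(3))
    f=Q[(d>.045)]; 
    C=f[:,1:]-f[:,1:].mean(0); u,S,vt=np.linalg.svd(C,full_matrices=False); v=vt[0]; v=v*np.sign(-v[0]) 
    print('dir y,z',v.round(3),'angle below horizontal',np.degrees(np.arctan2(v[1],-v[0])).round(1),'lowest z',(g[2]-f[:,2].max()).round(4),'S',S.round(3))
E
python3 - <<'E'
from h import *
c=dict(np.load('w17.npz')); tilt(c,{'ee_pos':c['p'],'orientation':c['o']})
E
```

```text
n 23577 d [0.029 0.072 0.132]
dir y,z [-0.907  0.422] angle below horizontal 25.0 lowest z 0.0645 S [3.844 0.097]
```

The angle is 25° below horizontal, which matches the foot resting on the flap. Continuing along the arc.

Call:
{"fn": "send_rows", "kwargs": {
  "deltas": [
    [[0,-0.15,-0.25],0],
    [[0,-0.2,-0.25],0],
    [[0,-0.25,-0.25],0],
    [[0,-0.3,-0.25],0],
    [[0,-0.35,-0.25],0],
    [[0,-0.4,-0.2],0],
    [[0,0,0],0],
    [[0,0,0],0]
  ]
}}

```text
time_s: 19.77
ee_pos: [0.5024, -0.1371, 0.2904]
orientation: [0.993, 0.119, 0.0, 0.001]
contact_force: [0.2, 0.5, -3.0]
finger_gap: 0.0438
```

Run:
```python
from h import *
need([.517,-.198,.183])
c,s=snap('wrist','w18'); tilt(c,s)
c,s=snap('scene','s18')
im=cv2.imread('pics/s18.png')[100:260,220:380]; cv2.imwrite('pics/s18z.png',cv2.resize(im,None,fx=3.5,fy=3.5,interpolation=cv2.INTER_CUBIC))
```

```text
t 19.77 pos [ 0.5024 -0.1371  0.2904] yaw 13.68 tiltz [ 0.001 -0.001 -1.   ] gap 0.0438 F [ 0.2  0.5 -3. ]
units [-0.01  2.08  3.58]
n 22522 d [0.029 0.071 0.138]
dir y,z [-0.879  0.477] angle below horizontal 28.5 lowest z 0.0963 S [3.961 0.09 ]
```

View pics/w18.png

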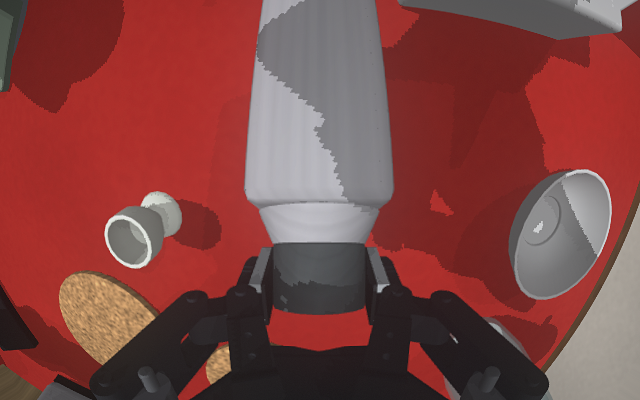

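View pics/s18z.png

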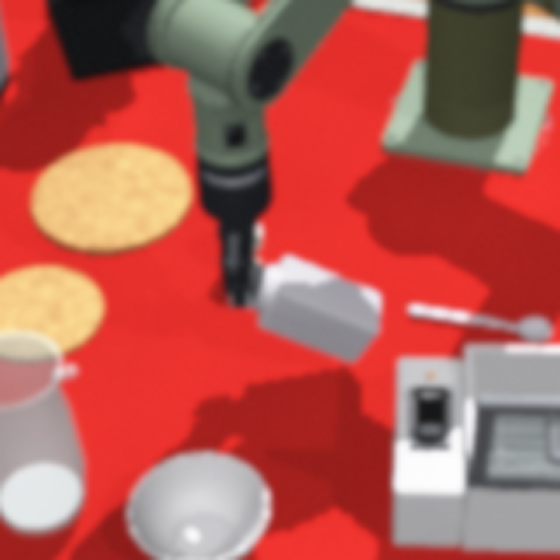

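It now hangs at 28° on pad friction, clear of the flap. I'll relax the jaw setpoint gradually so that it swings on.

Call:
{"fn": "send_rows", "kwargs": {
  "deltas": [
    [[0,0,0.3],0],
    [[0,0,0.3],0],
    [[0,0,0],0],
    [[0,0,0],0]
  ],
  "jaw": 50.5
}}

```text
time_s: 20.2
ee_pos: [0.5018, -0.138, 0.2699]
orientation: [0.993, 0.118, -0.002, -0.001]
contact_force: [0.8, -0.2, -3.3]
finger_gap: 0.0441
```

Run:
```python
from h import *
need([.517,-.198,.183])
c,s=snap('wrist','w19'); tilt(c,s)
```

```text
t 20.2 pos [ 0.5018 -0.138   0.2699] yaw 13.55 tiltz [-0.004  0.002 -1.   ] gap 0.0441 F [ 0.8 -0.2 -3.3]
units [0.03 2.07 2.89]
n 21950 d [0.029 0.071 0.141]
dir y,z [-0.863  0.505] angle below horizontal 30.4 lowest z 0.0693 S [4.043 0.088]
```

Call:
{"fn": "send_rows", "kwargs": {
  "deltas": [
    [[0,0,0],0],
    [[0,0,0],0],
    [[0,0,0],0]
  ],
  "jaw": 51.2
}}

```text
time_s: 20.5
ee_pos: [0.5027, -0.1382, 0.2721]
orientation: [0.993, 0.118, 0.0, 0.0]
contact_force: [0.5, -0.2, -2.6]
finger_gap: 0.0438
```

Run:
```python
from h import *
need([.517,-.198,.183])
c,s=snap('wrist','w20'); tilt(c,s)
```

```text
t 20.5 pos [ 0.5027 -0.1382  0.2721] yaw 13.57 tiltz [ 0.001 -0.    -1.   ] gap 0.0438 F [ 0.5 -0.2 -2.6]
units [-0.01  2.05  2.97]
n 21962 d [0.029 0.071 0.141]
dir y,z [-0.863  0.505] angle below horizontal 30.3 lowest z 0.0718 S [4.042 0.089]
```

Call:
{"fn": "send_rows", "kwargs": {
  "deltas": [
    [[0,0,0],0],
    [[0,0,0],0],
    [[0,0,0],0]
  ],
  "jaw": 51.7
}}

```text
time_s: 20.8
ee_pos: [0.5026, -0.1381, 0.2719]
orientation: [0.993, 0.118, 0.0, 0.0]
contact_force: [0.2, 0.2, -2.3]
finger_gap: 0.0444
```

Run:
```python
from h import *
need([.517,-.198,.183])
c,s=snap('wrist','w21'); tilt(c,s)
```

```text
t 20.8 pos [ 0.5026 -0.1381  0.2719] yaw 13.58 tiltz [ 0. -0. -1.] gap 0.0444 F [ 0.2  0.2 -2.3]
units [-0.    2.05  2.97]
n 19153 d [0.028 0.068 0.145]
dir y,z [-0.794  0.608] angle below horizontal 37.4 lowest z 0.0494 S [3.886 0.077]
```

Call:
{"fn": "send_rows", "kwargs": {
  "deltas": [
    [[0,0,0],0],
    [[0,0,0],0]
  ],
  "jaw": 52
}}

```text
time_s: 21.02
ee_pos: [0.5026, -0.1381, 0.2719]
orientation: [0.993, 0.118, 0.0, 0.0]
contact_force: [0.2, -0.4, -0.9]
finger_gap: 0.0446
```

Run:
```python
from h import *
need([.517,-.198,.183])
c,s=snap('wrist','w22'); tilt(c,s)
```

```text
t 21.02 pos [ 0.5026 -0.1381  0.2719] yaw 13.57 tiltz [ 0. -0. -1.] gap 0.0446 F [ 0.2 -0.4 -0.9]
units [-0.    2.05  2.96]
n 19159 d [0.028 0.068 0.146]
dir y,z [-0.794  0.608] angle below horizontal 37.5 lowest z 0.0497 S [3.892 0.077]
```

At jaw 51.7 it swung freely to the flap (37°, foot on the flap). Holding at 51.6 and lifting along the arc.

Call:
{"fn": "send_rows", "kwargs": {
  "deltas": [
    [[0,0,0],0],
    [[0,0,0],0],
    [[0,-0.2,-0.2],0],
    [[0,-0.2,-0.2],0],
    [[0,-0.25,-0.2],0],
    [[0,-0.3,-0.2],0],
    [[0,-0.3,-0.2],0],
    [[0,0,0],0],
    [[0,0,0],0]
  ],
  "jaw": 51.6
}}

```text
time_s: 21.82
ee_pos: [0.4937, -0.1009, 0.3025]
orientation: [0.993, 0.119, 0.001, 0.001]
contact_force: [-0.2, 0.5, -3.3]
finger_gap: 0.0444
```

Run:
```python
from h import *
need([.517,-.198,.183])
c,s=snap('wrist','w23'); tilt(c,s)
```

```text
t 21.82 pos [ 0.4937 -0.1009  0.3025] yaw 13.66 tiltz [ 0.001 -0.001 -1.   ] gap 0.0444 F [-0.2  0.5 -3.3]
units [-0.02  3.32  3.99]
n 13239 d [0.026 0.061 0.143]
dir y,z [-0.597  0.802] angle below horizontal 53.4 lowest z 0.0485 S [3.036 0.052]
```

View pics/w23.png

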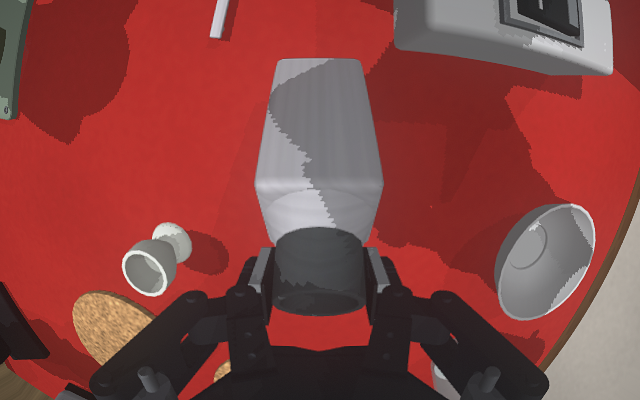

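Call:
{"fn": "send_rows", "kwargs": {
  "deltas": [
    [[0,-0.2,-0.15],0],
    [[0,-0.3,-0.1],0],
    [[0,-0.3,-0.05],0],
    [[0,-0.3,0],0],
    [[0,0,0],0],
    [[0,0,0],0]
  ],
  "jaw": 51.65
}}

```text
time_s: 22.37
ee_pos: [0.4857, -0.0688, 0.3106]
orientation: [0.993, 0.119, -0.0, 0.0]
contact_force: [-0.7, -0.1, -3.3]
finger_gap: 0.0442
```

Run:
```python
from h import *
need([.517,-.198,.183])
c,s=snap('wrist','w24'); tilt(c,s)
```

```text
t 22.37 pos [ 0.4857 -0.0688  0.3106] yaw 13.65 tiltz [-0. -0. -1.] gap 0.0442 F [-0.7 -0.1 -3.3]
units [0.   4.43 4.25]
n 12579 d [0.026 0.06  0.143]
dir y,z [-0.564  0.825] angle below horizontal 55.6 lowest z 0.0519 S [2.961 0.051]
```

View pics/w24.png

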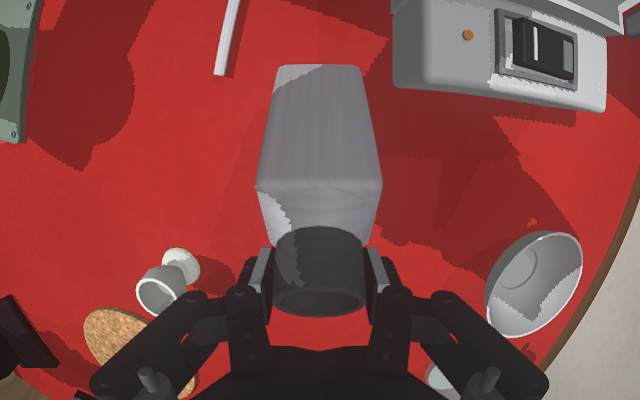

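Call:
{"fn": "send_rows", "kwargs": {
  "deltas": [
    [[0,0,0],0],
    [[0,0,0],0],
    [[0,0,0],0]
  ],
  "jaw": 51.8
}}

```text
time_s: 22.67
ee_pos: [0.486, -0.0698, 0.3107]
orientation: [0.993, 0.118, -0.0, 0.0]
contact_force: [0.6, 0.1, -2.1]
finger_gap: 0.0443
```

Run:
```python
from h import *
need([.517,-.198,.183])
c,s=snap('wrist','w25'); tilt(c,s)
```

```text
t 22.67 pos [ 0.486  -0.0698  0.3107] yaw 13.55 tiltz [-0. -0. -1.] gap 0.0443 F [ 0.6  0.1 -2.1]
units [0.   4.4  4.26]
n 12554 d [0.026 0.06  0.143]
dir y,z [-0.563  0.826] angle below horizontal 55.7 lowest z 0.05 S [2.956 0.05 ]
```

Call:
{"fn": "send_rows", "kwargs": {
  "deltas": [
    [[0,-0.1,-0.1],0],
    [[0,-0.3,-0.1],0],
    [[0,-0.5,0],0],
    [[0,-0.3,0],0],
    [[0,0,0],0]
  ],
  "jaw": 51.75
}}

```text
time_s: 23.13
ee_pos: [0.4768, -0.0327, 0.3168]
orientation: [0.993, 0.119, -0.0, -0.001]
contact_force: [-0.6, -0.2, -2.5]
finger_gap: 0.0445
```

Run:
```python
from h import *
need([.517,-.198,.183])
c,s=snap('wrist','w26'); tilt(c,s)
```

```text
t 23.13 pos [ 0.4768 -0.0327  0.3168] yaw 13.69 tiltz [-0.001  0.001 -1.   ] gap 0.0445 F [-0.6 -0.2 -2.5]
units [0.   5.68 4.45]
n 12264 d [0.026 0.06  0.143]
dir y,z [-0.55   0.835] angle below horizontal 56.6 lowest z 0.0563 S [2.9   0.049]
```

View pics/w26.png

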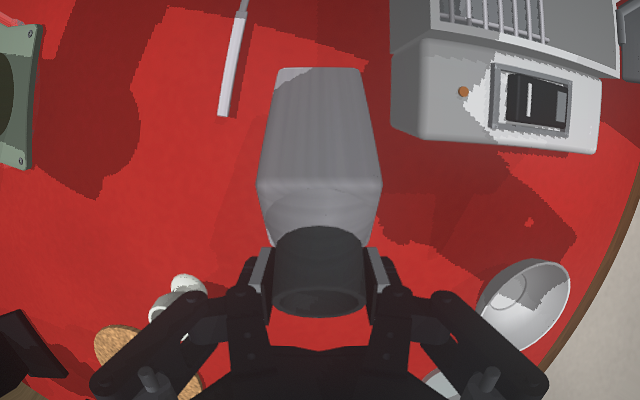

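The swing stopped at 56°. The fingertips' corners ride on the shoulder there, as the geometry says (21 mm of corner reach against 18.5 mm of neck). I'll firm the grip and use the fixed pod's side wall as a stop for the foot to turn the bottle the rest of the way. First I'll back off and line up with the pod.

Call:
{"fn": "send_rows", "kwargs": {
  "deltas": [
    [[0,0,0],0],
    [[0,0.4,0],0],
    [[0,0.7,0],0],
    [[0,0.8,0],0],
    [[0.2,0.7,0],0],
    [[0.5,0.4,0],0],
    [[0.7,0,0],0],
    [[0.7,0,0],0],
    [[0.7,0,0],0],
    [[0.7,0,0],0],
    [[0.5,0,0],0],
    [[0.2,0,0],0],
    [[0,0,0],0],
    [[0,0,0],0]
  ],
  "jaw": 45
}}

```text
time_s: 24.35
ee_pos: [0.6208, -0.0933, 0.3162]
orientation: [0.993, 0.118, -0.001, 0.0]
contact_force: [-0.3, -0.3, -3.3]
finger_gap: 0.0443
```

Run:
```python
from h import *
need([.517,-.198,.183])
c,s=snap('wrist','w27'); tilt(c,s)
o=hinge-.09*ex; d=s['ee_pos']-o; print('dryer frame',d@ex,d@ey)
```

```text
t 24.35 pos [ 0.6208 -0.0933  0.3162] yaw 13.55 tiltz [-0.002 -0.    -1.   ] gap 0.0443 F [-0.3 -0.3 -3.3]
units [-4.17  2.58  4.45]
n 12974 d [0.026 0.063 0.182]
dir y,z [-0.701  0.713] angle below horizontal 45.5 lowest z 0.0456 S [3.833 0.904]
dryer frame -0.027726415654124432 -0.3344114801059741
```

View pics/w27.png

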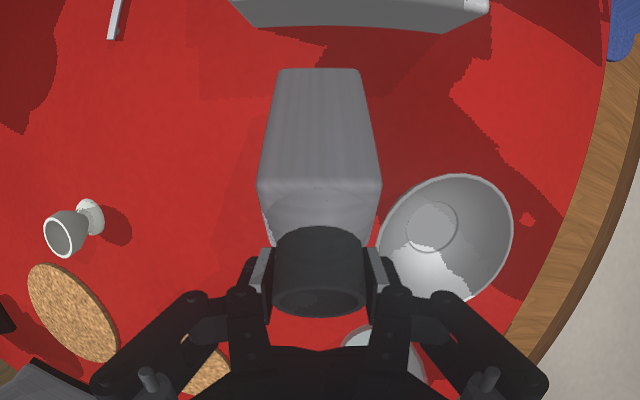

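Call:
{"fn": "send_rows", "kwargs": {
  "deltas": [
    [[0,-0.5,0],0],
    [[0,-0.5,0],0],
    [[0,-0.3,0],0],
    [[0,-0.28,-0.24],0],
    [[0,-0.28,-0.23],0],
    [[0,-0.3,-0.2],0],
    [[0,0,0],0],
    [[0,0,0],0]
  ]
}}

```text
time_s: 25.07
ee_pos: [0.6061, -0.0288, 0.3382]
orientation: [0.993, 0.119, 0.001, 0.0]
contact_force: [-0.3, -0.5, -2.9]
finger_gap: 0.0441
```

```bash
sed -i "s/(W\[...,2\].ravel()>.012)/(W[...,2].ravel()>.012)\&(((W-(hinge-.09*ex))@ey).ravel()<-.188)/" h.py
python3 - <<'E'
from h import *
need([.517,-.198,.183])
c,s=snap('wrist','w28'); tilt(c,s)
o=hinge-.09*ex; d=s['ee_pos']-o; print('dryer frame',d@ex,d@ey)
E
```

```text
t 25.07 pos [ 0.6061 -0.0288  0.3382] yaw 13.64 tiltz [ 0.002 -0.    -1.   ] gap 0.0441 F [-0.3 -0.5 -2.9]
units [-4.23  4.78  5.17]
n 8992 d [0.025 0.054 0.136]
dir y,z [-0.369  0.929] angle below horizontal 68.3 lowest z 0.0642 S [2.223 0.037]
dryer frame -0.02678760324100547 -0.2682226389239082
```

View pics/w28.png

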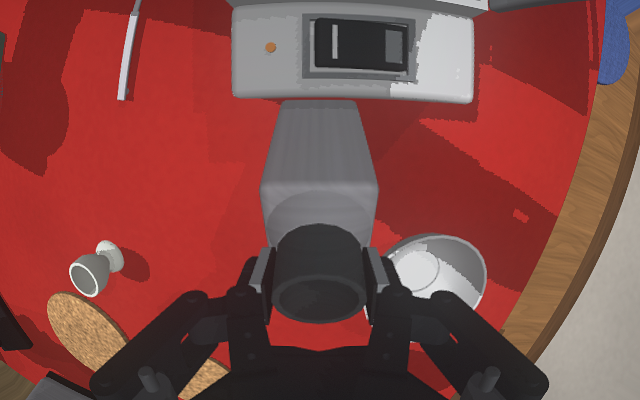

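It has turned to 68°. Continuing along the arc.

Call:
{"fn": "send_rows", "kwargs": {
  "deltas": [
    [[0,-0.3,-0.18],0],
    [[0,-0.3,-0.16],0],
    [[0,-0.3,-0.13],0],
    [[0,-0.3,-0.1],0],
    [[0,-0.3,-0.08],0],
    [[0,-0.15,-0.04],0],
    [[0,0,0],0],
    [[0,0,0],0]
  ]
}}

```text
time_s: 25.78
ee_pos: [0.5943, 0.0191, 0.3578]
orientation: [0.993, 0.119, 0.0, 0.0]
contact_force: [0.9, -0.2, -0.8]
finger_gap: 0.044
```

Run:
```python
from h import *
need([.517,-.198,.183])
c,s=snap('wrist','w29'); tilt(c,s)
o=hinge-.09*ex; d=s['ee_pos']-o; print('dryer frame',d@ex,d@ey)
c,s=snap('scene','s29')
im=cv2.imread('pics/s29.png')[100:260,220:380]; cv2.imwrite('pics/s29z.png',cv2.resize(im,None,fx=3.5,fy=3.5,interpolation=cv2.INTER_CUBIC))
```

```text
t 25.78 pos [0.5943 0.0191 0.3578] yaw 13.61 tiltz [ 0.001  0.    -1.   ] gap 0.044 F [ 0.9 -0.2 -0.8]
units [-4.21  6.43  5.82]
n 2642 d [0.022 0.035 0.046]
dir y,z [-0.14  0.99] angle below horizontal 81.9 lowest z 0.1668 S [0.273 0.008]
dryer frame -0.027026243293006087 -0.21888708809233648
```

View pics/w29.png

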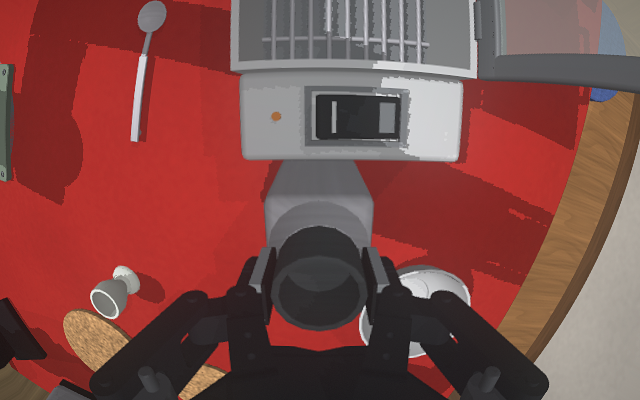

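View pics/s29z.png

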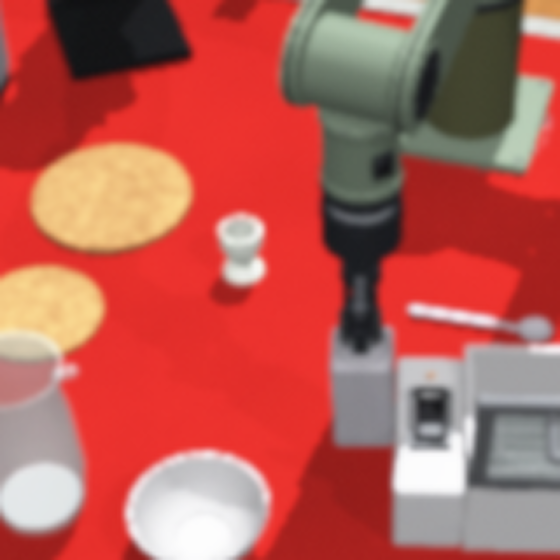

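Nearly upright. One small extra push, then I'll back away from the pod.

Call:
{"fn": "send_rows", "kwargs": {
  "deltas": [
    [[0,-0.1,0],0],
    [[0,-0.1,0],0],
    [[0,0,0],0],
    [[0,0.3,0],0],
    [[0,0.6,0],0],
    [[0,0.6,0],0],
    [[0,0.5,0],0],
    [[0,0,0],0],
    [[0,0,0],0]
  ],
  "grip_force": 25
}}

```text
time_s: 26.63
ee_pos: [0.607, -0.0348, 0.3572]
orientation: [0.993, 0.117, -0.0, -0.001]
contact_force: [-0.1, 1.5, -3.1]
finger_gap: 0.0438
```

Run:
```python
from h import *
need([.490,-.397,.33])
c,s=snap('wrist','w30'); tilt(c,s)
c,s=snap('scene','s30')
W=cloud(c)
cv2.imwrite('pics/s30z.png',cv2.resize(cv2.imread('pics/s30.png')[100:260,220:380],None,fx=3.5,fy=3.5,interpolation=cv2.INTER_CUBIC))
g=s['ee_pos']; Q=W.reshape(-1,3); m=(np.hypot(Q[:,0]-g[0],Q[:,1]-g[1])<.07)&(Q[:,2]>.02)&(Q[:,2]<.3); Q=Q[m]-g
for z0 in np.arange(-.34,-.16,.02):
    s1=Q[(Q[:,2]>=z0)&(Q[:,2]<z0+.02)]
    if len(s1)>5: print(round(z0+g[2],3),len(s1),'x',np.percentile(s1@ex,[5,95]).round(3),'y',np.percentile(s1@ey,[5,50,95]).round(3))
```

```text
t 26.63 pos [ 0.607  -0.0348  0.3572] yaw 13.45 tiltz [-0.001  0.001 -1.   ] gap 0.0438 F [-0.1  1.5 -3.1]
units [-6.6  10.84  0.89]
n 5052 d [0.024 0.046 0.137]
dir y,z [-0.027  1.   ] angle below horizontal 88.5 lowest z 0.0618 S [1.569 0.04 ]
0.037 16 x [0.025 0.031] y [-0.016  0.007  0.026]
0.057 63 x [0.025 0.033] y [-0.025  0.004  0.032]
0.077 71 x [0.018 0.034] y [-0.027  0.004  0.032]
0.097 72 x [0.001 0.034] y [-0.024  0.005  0.032]
0.117 75 x [-0.013  0.033] y [-0.027  0.003  0.031]
0.137 72 x [0.026 0.034] y [-0.025  0.003  0.03 ]
0.157 143 x [-0.019  0.034] y [-0.028  0.003  0.029]
0.177 59 x [0.    0.031] y [-0.021  0.006  0.023]
```

View pics/w30.png

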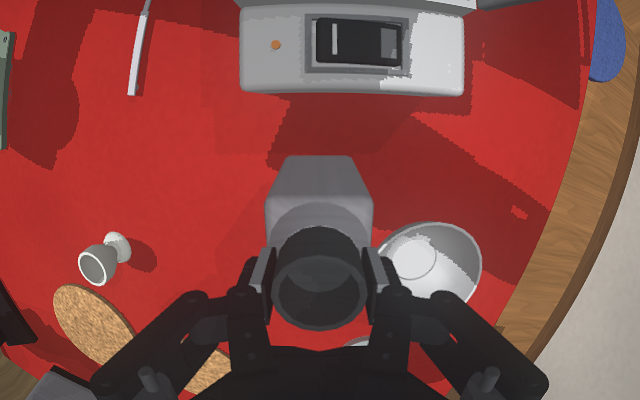

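View pics/s30z.png

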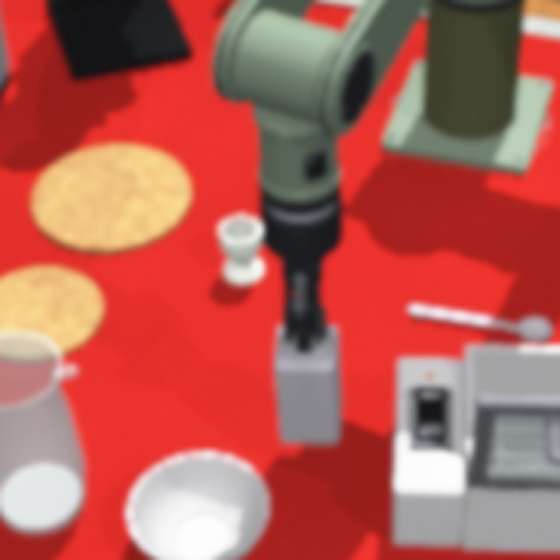

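The bottle hangs upright (88.5°), with the foot about 49 mm above the flap. Carrying it to the mat with a firmer grip.

Call:
{"fn": "send_rows", "kwargs": {
  "deltas": [
    [[-0.3,0.3,0],0],
    [[-0.5,0.6,0],0],
    [[-0.6,0.8,0],0],
    [[-0.6,0.8,0],0],
    [[-0.6,0.8,0],0],
    [[-0.6,0.8,0],0],
    [[-0.6,0.8,0],0],
    [[-0.5,0.8,0],0],
    [[-0.5,0.9,0],0],
    [[-0.5,0.9,0],0],
    [[-0.4,0.9,0],0],
    [[-0.4,0.9,0],0],
    [[-0.3,0.8,0],0],
    [[-0.2,0.5,0],0],
    [[0,0.34,0],0],
    [[0,0,0],0],
    [[0,0,0],0]
  ],
  "grip_force": 40
}}

```text
time_s: 28.15
ee_pos: [0.4918, -0.3987, 0.3574]
orientation: [0.993, 0.118, 0.0, -0.001]
contact_force: [0.6, 0.5, -3.2]
finger_gap: 0.0434
```

Run:
```python
from h import *
need([.491,-.400,.315])
c,s=snap('wrist','w31'); tilt(c,s)
c,s=snap('top','t31')
c,s=snap('scene','s31')
cv2.imwrite('pics/s31z.png',cv2.resize(cv2.imread('pics/s31.png')[100:280,150:350],None,fx=3.5,fy=3.5,interpolation=cv2.INTER_CUBIC))
W=cloud(c);g=s['ee_pos']; Q=W.reshape(-1,3); m=(np.hypot(Q[:,0]-g[0],Q[:,1]-g[1])<.07)&(Q[:,2]>.02)&(Q[:,2]<.3); Q=Q[m]-g
for z0 in np.arange(-.34,-.16,.02):
    s1=Q[(Q[:,2]>=z0)&(Q[:,2]<z0+.02)]
    if len(s1)>5: print(round(z0+g[2],3),len(s1),'x',np.percentile(s1@ex,[5,95]).round(3),'y',np.percentile(s1@ey,[5,50,95]).round(3))
```

```text
t 28.15 pos [ 0.4918 -0.3987  0.3574] yaw 13.59 tiltz [-0.     0.002 -1.   ] gap 0.0434 F [ 0.6  0.5 -3.2]
units [-0.04  0.04  1.41]
n 5134 d [0.023 0.046 0.143]
dir y,z [-0.044  0.999] angle below horizontal 87.5 lowest z 0.0551 S [1.792 0.092]
0.037 12 x [0.011 0.031] y [-0.019  0.003  0.03 ]
0.057 74 x [-0.012  0.035] y [-0.023  0.013  0.034]
0.077 74 x [-0.005  0.034] y [-0.023  0.009  0.033]
0.097 79 x [-0.014  0.034] y [-0.023  0.012  0.033]
0.117 74 x [-0.017  0.034] y [-0.024  0.01   0.032]
0.137 82 x [-0.008  0.035] y [-0.025  0.011  0.032]
0.157 117 x [-0.016  0.033] y [-0.024  0.012  0.03 ]
0.177 60 x [-0.017  0.031] y [-0.021  0.011  0.023]
```

View pics/w31.png

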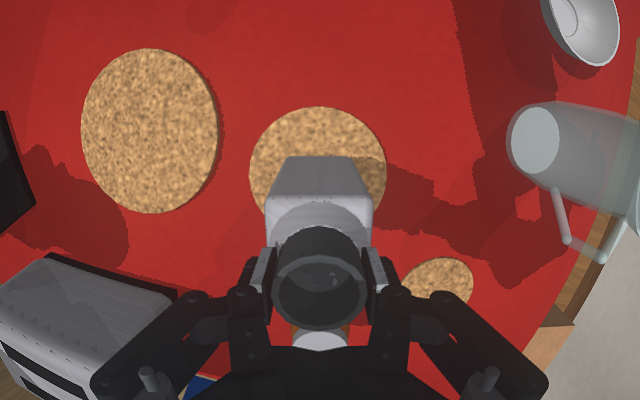

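View pics/s31z.png

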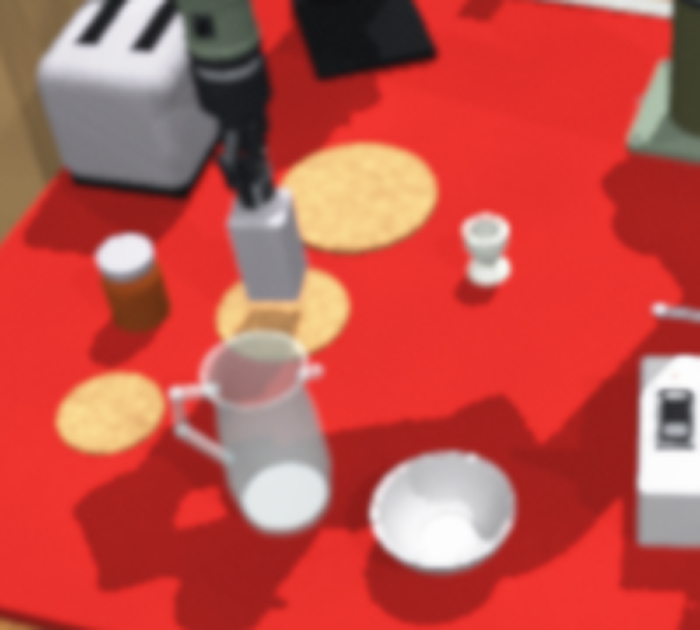

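The bottle is upright, 2.5° off, above the 150 mm mat. Lowering gently until it touches.

Call:
{"fn": "send_rows", "kwargs": {
  "deltas": [
    [[0,0,0.2],0],
    [[0,0,0.3],0],
    [[0,0,0.3],0],
    [[0,0,0.2],0],
    [[0,0,0.1],0],
    [[0,0,0],0],
    [[0,0,0],0]
  ]
}}

```text
time_s: 28.88
ee_pos: [0.4915, -0.3993, 0.3241]
orientation: [0.993, 0.118, -0.0, -0.0]
contact_force: [0.2, -0.4, -2.3]
finger_gap: 0.0433
```

Call:
{"fn": "send_rows", "kwargs": {
  "deltas": [
    [[0,0.05,0.1],0],
    [[0,0,0.1],0],
    [[0,0,0],0],
    [[0,0,0],0]
  ]
}}

```text
time_s: 29.22
ee_pos: [0.4918, -0.4008, 0.3184]
orientation: [0.993, 0.118, -0.0, -0.0]
contact_force: [1.1, 0.2, -2.8]
finger_gap: 0.0434
```

Call:
{"fn": "send_rows", "kwargs": {
  "deltas": [
    [[0,0,0.05],0],
    [[0,0,0.05],0],
    [[0,0,0],0],
    [[0,0,0],0]
  ]
}}

```text
time_s: 29.55
ee_pos: [0.4919, -0.4008, 0.3156]
orientation: [0.993, 0.118, -0.0, -0.0]
contact_force: [-0.0, 0.3, -4.4]
finger_gap: 0.0436
```

Run:
```python
from h import *
need([.491,-.400,.315])
c,s=snap('wrist','w32'); tilt(c,s)
```

```text
t 29.55 pos [ 0.4919 -0.4008  0.3156] yaw 13.58 tiltz [-0.  0. -1.] gap 0.0436 F [-0.   0.3 -4.4]
units [-0.02 -0.03  0.02]
n 5097 d [0.024 0.046 0.143]
dir y,z [-0.022  1.   ] angle below horizontal 88.8 lowest z 0.0137 S [1.629 0.021]
```

Call:
{"fn": "send_rows", "kwargs": {
  "deltas": [
    [[0,0,0.05],0],
    [[0,0,0.05],0],
    [[0,0,0],0],
    [[0,0,0],0]
  ]
}}

```text
time_s: 29.93
ee_pos: [0.4921, -0.4013, 0.3155]
orientation: [0.993, 0.118, 0.0, 0.001]
contact_force: [-2.0, 1.9, 8.2]
finger_gap: 0.0438
```

Call:
{"fn": "send_rows", "kwargs": {
  "deltas": [
    [[0,0,0.05],0],
    [[0,0,0],0],
    [[0,0,0],0]
  ]
}}

```text
time_s: 30.18
ee_pos: [0.4922, -0.4015, 0.3155]
orientation: [0.993, 0.118, 0.001, 0.002]
contact_force: [-3.9, 3.9, 12.4]
finger_gap: 0.0433
```

In contact and pressing. I'll ease the press, check the tilt, then open gently.

Call:
{"fn": "send_rows", "kwargs": {
  "deltas": [
    [[0,0,-0.05],0],
    [[0,0,0],0],
    [[0,0,0],0]
  ],
  "grip_force": 20
}}

```text
time_s: 30.43
ee_pos: [0.4921, -0.4013, 0.3155]
orientation: [0.993, 0.118, 0.0, 0.001]
contact_force: [-2.9, 1.9, 9.1]
finger_gap: 0.0436
```

Run:
```python
from h import *
need([.491,-.400,.315])
c,s=snap('wrist','w33'); tilt(c,s)
W=wcloud(c,s['ee_pos'],s['orientation']);h=cv2.cvtColor(c['pixels'],cv2.COLOR_RGB2HSV)
m=(h[...,0]>8)&(h[...,0]<25)&(h[...,1]>60)&(abs(W[...,2]-.007)<.006)&(np.hypot(W[...,0]-.49,W[...,1]+.397)<.09)
P=W[m]; e=cv2.minEnclosingCircle(P[:,:2].astype(np.float32)); print('mat',e,np.median(P[:,2]))
```

```text
t 30.43 pos [ 0.4921 -0.4013  0.3155] yaw 13.57 tiltz [ 0.001 -0.002 -1.   ] gap 0.0436 F [-2.9  1.9  9.1]
units [-0.02 -0.05  0.01]
n 5191 d [0.024 0.046 0.139]
dir y,z [-0.031  1.   ] angle below horizontal 88.2 lowest z 0.014 S [1.656 0.022]
mat ((0.48986130952835083, -0.39892756938934326), 0.07635488361120224) 0.007965078118430363
```

View pics/w33.png

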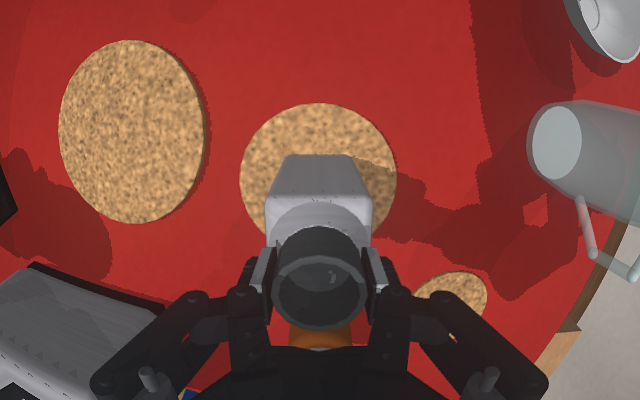

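The bottle is on the mat, with the mat centre confirmed at (0.490,-0.399) and the tilt about 2°. Releasing in two stages.

Call:
{"fn": "send_rows", "kwargs": {
  "deltas": [
    [[0,0,0],0],
    [[0,0,0],0],
    [[0,0,0],0],
    [[0,0,0],0]
  ],
  "jaw": 56
}}

```text
time_s: 30.82
ee_pos: [0.4919, -0.4007, 0.3122]
orientation: [0.993, 0.118, -0.0, -0.0]
contact_force: [0.6, 0.8, 0.0]
finger_gap: 0.0481
```

Call:
{"fn": "send_rows", "kwargs": {
  "deltas": [
    [[0,0,0],0],
    [[0,0,0],0],
    [[0,0,0],0],
    [[0,0,0],0]
  ],
  "jaw": 85
}}

```text
time_s: 31.15
ee_pos: [0.4919, -0.4008, 0.3124]
orientation: [0.993, 0.118, -0.0, -0.0]
contact_force: [0.8, -0.1, 0.2]
finger_gap: 0.0725
```

Call:
{"fn": "send_rows", "kwargs": {
  "deltas": [
    [[0,0,-0.3],0],
    [[0,0,-0.6],0],
    [[0,0,-0.8],0],
    [[0,0,-0.8],0],
    [[0,0,-0.8],0],
    [[0,-0.5,-0.5],0],
    [[0,-0.5,0],0],
    [[0,0,0],0],
    [[0,0,0],0]
  ]
}}

```text
time_s: 31.9
ee_pos: [0.4848, -0.3712, 0.4274]
orientation: [0.993, 0.119, 0.0, 0.001]
contact_force: [-0.4, -0.2, -0.0]
finger_gap: 0.0729
```

Run:
```python
from h import *
need([.491,-.400,.315])
c,s=snap('wrist','w34'); W=wcloud(c,s['ee_pos'],s['orientation'])
c2,_=snap('scene','s34'); V=cloud(c2); c3,_=snap('top','t34'); U=cloud(c3)
for nm,A in(('wrist',W),('scene',V),('top',U)):
    Q=A.reshape(-1,3); Q=Q[np.hypot(Q[:,0]-.49,Q[:,1]+.4)<.08]
    print(nm)
    for lo,hi in((.015,.05),(.05,.09),(.09,.125),(.135,.168),(.168,.18)):
        b=Q[(Q[:,2]>lo)&(Q[:,2]<hi)]-[.49,-.399,0]
        if len(b)>8: print(lo,hi,len(b),'x',np.percentile(b@ex,[3,97]).round(4),'y',np.percentile(b@ey,[3,97]).round(4),'z',np.median(b[:,2]).round(4))
    if nm=='wrist': 
        b=Q[Q[:,2]>.165]; print('rim',cv2.minEnclosingCircle(b[:,:2].astype(np.float32)))
cv2.imwrite('pics/s34z.png',cv2.resize(cv2.imread('pics/s34.png')[100:280,150:350],None,fx=3.5,fy=3.5,interpolation=cv2.INTER_CUBIC))
```

```text
t 31.9 pos [ 0.4848 -0.3712  0.4274] yaw 13.62 tiltz [ 0.001 -0.001 -1.   ] gap 0.0729 F [-0.4 -0.2 -0. ]
units [-0.03  0.98  3.75]
wrist
0.015 0.05 293 x [-0.0272  0.0273] y [0.0287 0.031 ] z 0.0372
0.05 0.09 463 x [-0.0272  0.0281] y [0.0287 0.0309] z 0.0732
0.09 0.125 793 x [-0.0299  0.0313] y [-0.016   0.0309] z 0.1163
0.135 0.168 2186 x [-0.0204  0.0218] y [-0.0182  0.0225] z 0.1456
0.168 0.18 861 x [-0.019   0.0207] y [-0.0205  0.0203] z 0.1726
rim ((0.48336800932884216, -0.36949461698532104), 0.06933654844760895)
scene
0.015 0.05 122 x [-0.0193  0.0364] y [-0.0276  0.031 ] z 0.0312
0.05 0.09 148 x [-0.0143  0.0378] y [-0.0272  0.0305] z 0.0698
0.09 0.125 152 x [-0.0211  0.0377] y [-0.0279  0.0298] z 0.111
0.135 0.168 126 x [-0.0191  0.0273] y [-0.0191  0.0207] z 0.1526
0.168 0.18 39 x [-0.0181  0.0239] y [-0.0205  0.0179] z 0.1717
top
0.015 0.05 17 x [0.0137 0.0283] y [0.028  0.0305] z 0.034
0.05 0.09 15 x [0.0156 0.0276] y [0.0279 0.0307] z 0.0671
0.09 0.125 15 x [0.0201 0.0289] y [0.0216 0.03  ] z 0.1114
0.135 0.168 14 x [-0.0035  0.0082] y [-0.0212 -0.0177] z 0.1597
```

View pics/w34.png

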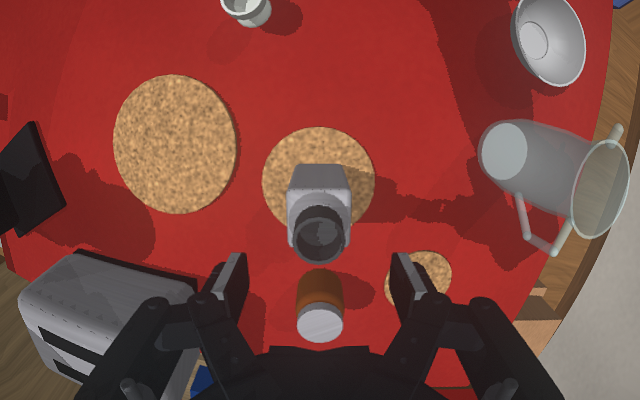

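View pics/s34.png

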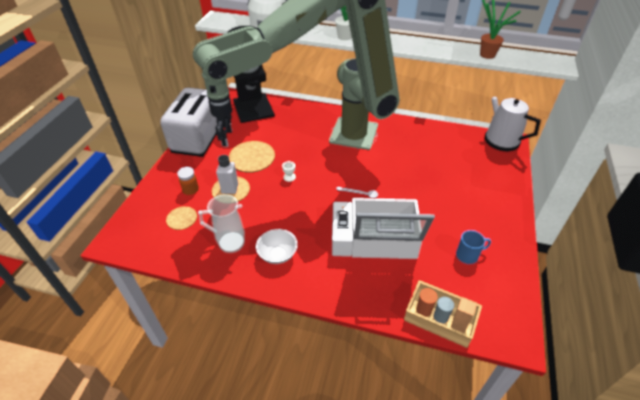

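View pics/t34.png

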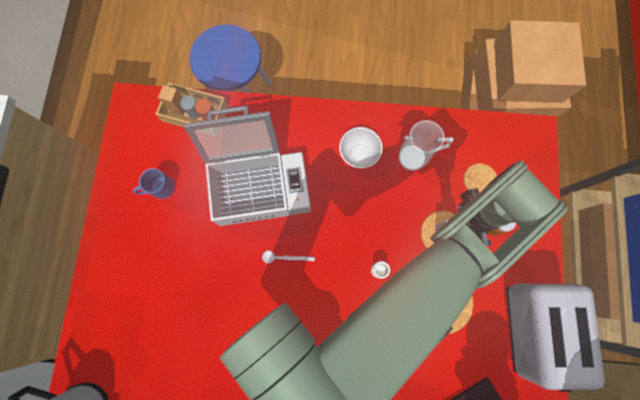

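The bottle stands upright on the mat: its sides lie at ±30 mm around the mat's centre at every height, and the mouth is at 172 mm. The lid is open, the bystanders are at their starting pixels, and the gripper is clear. Handing in.

```bash
python3 -c "
from station import manip
print(manip.sign_off())"
```

```text
the job is handed in; nothing more can be done
None
```

The job is handed in, and my last checks showed everything where the task wants it; the sign-off itself gives no verdict. The clock read about 32 s of the 72 s allowed.

- **Switch:** I pressed the rocker over with the closed fingertips. The force rose to 12 N against its stop, and afterwards its near half looked raised, so it is off.
- **Lid:** I swung it by its bar to about 1.75 rad and let go. It stayed open in every later picture.
- **Laying down:** I lifted the bottle out and laid it on the flap at (0.500, -0.129). Its top face measured 62–63 mm high.
- **Regrasp, not as described:** the moves cannot tilt the tool, so I did not take the bottle at a slant. I held it by the neck with the tool pointing down and let it pivot in the pads.
- **Turning it upright:** the pivot stuck at about 56°, where by my geometry the fingertips caught the shoulder. I turned it the rest of the way by pushing its foot against the dryer's control pod.
- **Standing on the mat:** I lowered it onto the 150 mm mat until it touched, then released it.

**Last checks:**
- **Position:** the bottle's sides lie within about ±31 mm of the mat's centre at every height in the wrist view, and its mouth is at 172 mm. The scene view puts it about 5 mm off along the dryer's x; both are inside the 30 mm allowed.
- **Tilt:** it measured about 2° just before release, and its sides looked vertical afterwards.
- **Surroundings:** the bystanders are at their starting places in the pictures. The gripper was clear, with no contact force.
- **Failed reading:** one automatic fit of the mouth rim picked up the fingers and came out wrong, so I ignored it.

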